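# Clear a broken plate off the lot board, then set out and tally the cups

### The job

A plate has broken on the wooden lot board: take the scraper block and wipe all the shards off the board's open edge into the steel scrap pan, without touching the sharp shards with the gripper, and stand the block back on its cork mat. Then stand all the loose tea cups upright on the cleared board, and click the tally counter on, once for each cup, until its drum shows how many cups are on the board. Leave the other things on the table where they are.

Things in the scene. Friction and masses are not known exactly. Their poses are not given: they have to be found in the camera images.
- board: the lot board, fixed to the table: a wooden board 220 mm (its x) by 300 mm (its y) and 36 mm thick, so its top is 36 mm above the table. Origin: centre of its underside, on the table. A beading 10 mm wide and 10 mm high stands on three of its edges (both x edges and the -y edge), so the free top runs from -100 to +100 mm in x and from -140 to +150 mm in y. The +y edge has no beading. Its yaw differs by up to 0.12 rad from the table's
- pan: the steel scrap pan, fixed, pushed up against the open +y edge of the board: origin at the middle of that edge, on the table; same axes as the board. Its floor is 3 mm above the table and reaches 105 mm in +y and 122 mm to either side in x; sheet walls 45 mm high (above the table) on those three sides, none towards the board
- block: the scraper block: a foot 130 mm (its x) by 34 mm (its y) and 22 mm high, of dark wood with rubber underneath, and on it a dark wooden grip 90 mm (x) by 28 mm (y), from 22 to 68 mm above the underside. 0.25 kg. Origin: centre of its underside; z up. It starts upright on its cork mat
- mat: the block's cork mat, fixed on the table: 160 mm (its x) by 64 mm (its y), 4 mm thick. Origin: centre of its underside, on the table
- counter: the bench tally counter, fixed: a grey housing 70 mm (x) by 95 mm (y) and 77 mm high. Origin: centre of its underside. A slot in the top shows one number of each of three drums, of which the one next to the plunger is the units drum (the small key on the side does not turn); the steel plunger stands on its top 30 mm to -y of the middle
- plunger_top (a point): centre of the top of the counter's plunger, a round steel cap 26 mm across, 96 mm above the table at rest. It goes straight down 13 mm to a firm stop against a spring and the ratchet (about 1 N at first, at most 4 to 5 N on the way when pressed at up to 50 mm/s) and comes back up when let go. The first 4 mm are idle; each full stroke to the stop turns the units drum on by one number, where it snaps in and stays. Let it come fully up between strokes
- tally (a joint): turn of the counter's units drum (rad): 0 at the start, when it shows 0; it grows by 0.628 (a tenth of a turn) for each number, and cannot be turned back (after 9 comes 0 again)
- shard1: a flat white shard of a broken plate with sharp edges, about 50 by 35 mm, 7 mm thick, 0.025 kg; starts lying flat on the board, at least 50 mm from the beading of the -y edge. Origin: middle of its underside. None if there is no such shard this time
- shard2: a flat white shard of a broken plate with sharp edges, about 50 by 35 mm, 7 mm thick, 0.025 kg; starts lying flat on the board, at least 50 mm from the beading of the -y edge. Origin: middle of its underside. None if there is no such shard this time
- shard3: a flat white shard of a broken plate with sharp edges, about 50 by 35 mm, 7 mm thick, 0.025 kg; starts lying flat on the board, at least 50 mm from the beading of the -y edge. Origin: middle of its underside. None if there is no such shard this time
- shard4: a flat white shard of a broken plate with sharp edges, about 50 by 35 mm, 7 mm thick, 0.025 kg; starts lying flat on the board, at least 50 mm from the beading of the -y edge. Origin: middle of its underside. None if there is no such shard this time
- shard5: a flat white shard of a broken plate with sharp edges, about 50 by 35 mm, 7 mm thick, 0.025 kg; starts lying flat on the board, at least 50 mm from the beading of the -y edge. Origin: middle of its underside. None if there is no such shard this time
- cup1: a sound white tea cup with a blue band, no handle, open at the top: 64 mm tall, outside 52 mm across at the foot and 62 mm at the rim, wall 4 mm, 0.16 kg. Origin: centre of its foot; z up along the cup. It starts upright on the table to the right of the board. Always there
- cup2: a sound white tea cup with a blue band, no handle, open at the top: 64 mm tall, outside 52 mm across at the foot and 62 mm at the rim, wall 4 mm, 0.16 kg. Origin: centre of its foot; z up along the cup. It starts upright on the table to the right of the board. Always there
- cup3: a sound white tea cup with a blue band, no handle, open at the top: 64 mm tall, outside 52 mm across at the foot and 62 mm at the rim, wall 4 mm, 0.16 kg. Origin: centre of its foot; z up along the cup. It starts upright on the table to the right of the board. None if there is no such cup this time
- cup4: a sound white tea cup with a blue band, no handle, open at the top: 64 mm tall, outside 52 mm across at the foot and 62 mm at the rim, wall 4 mm, 0.16 kg. Origin: centre of its foot; z up along the cup. It starts upright on the table to the right of the board. None if there is no such cup this time
- cup5: a sound white tea cup with a blue band, no handle, open at the top: 64 mm tall, outside 52 mm across at the foot and 62 mm at the rim, wall 4 mm, 0.16 kg. Origin: centre of its foot; z up along the cup. It starts upright on the table to the right of the board. None if there is no such cup this time
- tape: bystander: a roll of brown packing tape lying flat, 100 mm across, 48 mm high; origin: centre of its underside
- saucers: bystander: a stack of white saucers, 134 mm across, 37 mm high; origin: centre of its underside
- bundle: bystander: a flat black box, 100 by 160 mm, 50 mm high, with a bundle wrapped in paper on it, 125 mm high in all; origin: centre of its underside
- jar: bystander: a small brown lidded jar, 82 mm across, 86 mm high; origin: centre of its underside
There are look-alikes about, which are no part of the job. Leave any purple or red look-alike of the shard4 alone.

How it is judged:
On the way, in this order (a step that is already met when the one before it is completed fails the run):
1. the scraper block is held on the board (x of block in the frame of board between -0.1 and 0.1 m and y of block in the frame of board between -0.14 and 0.165 m and z of block in the frame of board between 0.03 and 0.046 m and contact force between the fingers and block above 2 N), for 0.1 s.
2. all the shards are in the scrap pan (x of shard1 in the frame of board between -0.122 and 0.122 m and y of shard1 in the frame of board between 0.148 and 0.256 m and z of each of shard1, shard2, shard3, shard4, shard5 in the frame of board below 0.034 m and x of shard2 in the frame of board between -0.122 and 0.122 m and y of shard2 in the frame of board between 0.148 and 0.256 m and x of shard3 in the frame of board between -0.122 and 0.122 m and y of shard3 in the frame of board between 0.148 and 0.256 m and x of shard4 in the frame of board between -0.122 and 0.122 m and y of shard4 in the frame of board between 0.148 and 0.256 m and x of shard5 in the frame of board between -0.122 and 0.122 m and y of shard5 in the frame of board between 0.148 and 0.256 m), for 0.2 s.
3. the block stands upright on its cork mat again, let go (x of block in the frame of mat between -0.035 and 0.035 m and y of block in the frame of mat between -0.025 and 0.025 m and z of block in the frame of mat below 0.01 m and angle between block's own z axis and vertical below 0.12 rad and contact force between the fingers and block below 0.1 N), for 0.2 s.
4. all the cups stand upright on the board, at rest (x of cup1 in the frame of board between -0.09 and 0.09 m and y of cup1 in the frame of board between -0.13 and 0.14 m and z of cup1 in the frame of board between 0.03 and 0.044 m and angle between each of cup1, cup2, cup3, cup4, cup5's own z axis and vertical below 0.12 rad and linear speed of each of cup1, cup2, cup3, cup4, cup5 below 0.03 m/s and x of cup2 in the frame of board between -0.09 and 0.09 m and y of cup2 in the frame of board between -0.13 and 0.14 m and z of cup2 in the frame of board between 0.03 and 0.044 m and x of cup3 in the frame of board between -0.09 and 0.09 m and y of cup3 in the frame of board between -0.13 and 0.14 m and z of cup3 in the frame of board between 0.03 and 0.044 m and x of cup4 in the frame of board between -0.09 and 0.09 m and y of cup4 in the frame of board between -0.13 and 0.14 m and z of cup4 in the frame of board between 0.03 and 0.044 m and x of cup5 in the frame of board between -0.09 and 0.09 m and y of cup5 in the frame of board between -0.13 and 0.14 m and z of cup5 in the frame of board between 0.03 and 0.044 m), for 0.2 s.
At the end, for the whole second after the job is handed in: All shards in the pan; block let go, upright within 0.12 rad, its middle within 35 mm (along) and 25 mm (across) of its mat's; every cup at rest, let go, upright within 0.12 rad, its middle 10 mm or more inside the board's free top; units drum within 0.3 step of the number of cups (all of step 2 and all of step 3 and x of cup1 in the frame of board between -0.09 and 0.09 m and y of cup1 in the frame of board between -0.13 and 0.14 m and z of cup1 in the frame of board between 0.03 and 0.044 m and angle between each of cup1, cup2, cup3, cup4, cup5's own z axis and vertical below 0.12 rad and linear speed of each of cup1, cup2, cup3, cup4, cup5 below 0.02 m/s and contact force between the fingers and cup1 below 0.1 N and x of cup2 in the frame of board between -0.09 and 0.09 m and y of cup2 in the frame of board between -0.13 and 0.14 m and z of cup2 in the frame of board between 0.03 and 0.044 m and contact force between the fingers and cup2 below 0.1 N and x of cup3 in the frame of board between -0.09 and 0.09 m and y of cup3 in the frame of board between -0.13 and 0.14 m and z of cup3 in the frame of board between 0.03 and 0.044 m and contact force between the fingers and cup3 below 0.1 N and x of cup4 in the frame of board between -0.09 and 0.09 m and y of cup4 in the frame of board between -0.13 and 0.14 m and z of cup4 in the frame of board between 0.03 and 0.044 m and contact force between the fingers and cup4 below 0.1 N and x of cup5 in the frame of board between -0.09 and 0.09 m and y of cup5 in the frame of board between -0.13 and 0.14 m and z of cup5 in the frame of board between 0.03 and 0.044 m and contact force between the fingers and cup5 below 0.1 N and ((value of joint tally between 2.953 and 3.33 rad or value of joint tally between 9.236 and 9.613 rad) or not ((height (world z) of cup3 above -1 m or height (world z) of board above 5 m) and (height (world z) of cup4 above -1 m or height (world z) of board above 5 m) and (height (world z) of cup5 above -1 m or height (world z) of board above 5 m))) and ((value of joint tally between 2.325 and 2.702 rad or value of joint tally between 8.608 and 8.985 rad) or ((height (world z) of cup3 above -1 m or height (world z) of board above 5 m) and (height (world z) of cup4 above -1 m or height (world z) of board above 5 m) and (height (world z) of cup5 above -1 m or height (world z) of board above 5 m)) or not ((height (world z) of any of cup3, cup4 above -1 m or height (world z) of board above 5 m) and (height (world z) of any of cup4, cup5 above -1 m or height (world z) of board above 5 m) and (height (world z) of any of cup3, cup5 above -1 m or height (world z) of board above 5 m))) and ((value of joint tally between 1.696 and 2.073 rad or value of joint tally between 7.98 and 8.357 rad) or ((height (world z) of any of cup3, cup4 above -1 m or height (world z) of board above 5 m) and (height (world z) of any of cup4, cup5 above -1 m or height (world z) of board above 5 m) and (height (world z) of any of cup3, cup5 above -1 m or height (world z) of board above 5 m)))); the robot touches nothing.
It fails at once if the gripper's fingers touch a shard (contact force between the fingers and shard1 above 0.5 N or contact force between the fingers and shard2 above 0.5 N or contact force between the fingers and shard3 above 0.5 N or contact force between the fingers and shard4 above 0.5 N or contact force between the fingers and shard5 above 0.5 N).
It fails at once if a bystander (tape, saucers, black box with bundle, jar) is moved by more than 30 mm (distance of any of tape, saucers, bundle, jar from where it was at the start of the episode above 0.03 m).
Of shard1, shard2, shard3, shard4, shard5 only 3 to 5 are there at a start; the rules pass over those that are not, and their reading is None.
Of cup3, cup4, cup5 only 1 to 3 are there at a start; the rules pass over those that are not, and their reading is None.
At some moment in a run one of cup1, cup2, cup3, cup4, cup5 may be knocked a few centimetres aside while the robot is not near it.
Once in a run the grip may slacken for a moment while it holds something.
It also fails if it takes over 210 s, if anything falls off the work surface, if the arm or the gripper's body presses on something with over 40 N, if the wrist force passes 120 N, or if a joint passes its speed limit or range.

### The arm

A 7-joint arm with a two-finger parallel gripper is mounted at the origin on the work surface. World frame = base frame: x ahead of the robot, y to its left, z up, the work surface at z = 0. Lengths are in m, angles in rad, forces in N, time in s.
With the tool pointing down it reaches from about 0.35 to 0.9 m from the base axis. Payload 19.9 kg.
Tool frame: the origin (TCP) lies at the centre of the arm's flange, where the gripper is bolted on; the fingertips stand 199 mm ahead of it and the grasp point (between the pads) lies 180 mm ahead of it; z points along the fingers, y is the line along which they close (so a half turn about z gives the same grasp; the last joint's range is limited). The gripper opens to 94 mm and grips with 3 to 60 N. Pads are 16 mm wide; open, the fingers measure 119 mm over their backs; the gripper's body (75 mm by 177 mm) begins 78 mm behind the grasp point.
Start: joints at [1.24, 0.417, -0.01, 1.614, 0.005, 1.111, -0.053], TCP at [0.178, -0.599, 0.405] pointing down, gripper open.
Joint ranges: [-2.81, 2.81], [-0.39, 2.02], [-1.27, 1.25], [0.06, 2.57], [-1.19, 4.33], [0.19, 2], [-2.82, 2.82]. Speed limits (rad/s): [1.89, 1.89, 2.39, 2.39, 3.01, 3.01, 3.01].

### API

Orientations are given as a unit quaternion [w, x, y, z].
In Python, from bench import monitor, cams, ticket gives the robot as it stands.
- The arm moves only by the shell command python3 -m creep 'ROWS' [FORCE]. ROWS is JSON, one flat list of numbers, 7 for each row, row after row: the finger opening in m, from 0 to 0.094, then the shift along the tool's x, y, z in m, then the turn, a rotation vector about the tool's x, y, z in degrees. In form: [fingers, dx, dy, dz, wx, wy, wz, fingers, dx, dy, dz, wx, wy, wz, ...]. A call has 1 to 5 rows; each row shifts and turns the commanded pose from where the row before left it, along the tool's axes as they then stand; what a row does not reach is not made up. A row lasts 1/8 s, in which the tool goes at most 62.5 mm and 10.7 degrees, less where a joint would pass 70% of its speed; a pose out of reach is approached as far as the arm can. A call is refused whole if a number of a shift passes 0.0625 or a number of a turn 10.7, either way. A call with a gripper value outside its range is refused whole. The fingers move at their own pace and stop on an object; FORCE is the grip in N (left out, the last holds). Time passes only in rows, so rows that do not move let the fingers close. It gives the time, the measured TCP pose, the force, the opening and the grip force at its end, in the units of the state.
- monitor.state(): the state, without advancing time (a new reading comes with each control period).
- cams.capture(name): name is "side" or "top" or "wrist"; returns (picture, depth): 400x640x3 uint8, red, green, blue; 400x640 float32, m along the optical axis (not along the pixel's ray), 0 where there is no reading.
- cams.get_calibration(name): a dict with "fx", "fy", "cx", "cy" (pixels), "extrinsics" (4x4, takes a point from camera to world coordinates). Camera axes: x right, y up, looking along -z (the intrinsics and any distortion apply to the point x, -y, -z); pixel columns grow to the right and rows downward; lengths in m; the calibration is good to about 2 mm. A picture is of the moment at which its call begins: read the wrist's pose just before it. get_calibration takes no time and is no camera call; for the wrist camera it gives the pose at the moment of the call.
- ticket.job_done(): hands the job in; it is judged then, once.
Trained networks look in the newest picture that a camera, given by its name, has taken for a name from the list of things; names that differ only in an ending like _2 or _b are one class to them, and where a whole thing is asked for, a point or a joint stands for the part that bears it (a point fixed in the world has none). Each returns a list of dicts, best first, with "p" (0 to 1); they miss things now and then, are a little off and sometimes report something else, mostly with a low value. They report only what shows in the picture. A call takes as long as a camera call. They do not tell look-alikes from the thing itself.
- cams.spot_in(camera, name): "location" ([x, y, z] in m, in world coordinates, good to about 4 mm: the middle of the surface that is visible of it).
The state is a dict: "clock": time; "joint_positions": joint angles; "joint_vel": joint speeds; "effort": joint torques, N m; "position": TCP position; "tool_rot": TCP orientation; "contact_force": force on the tool from outside, world axes, zero at the start; "torque": the same for the moment, N m; "width": opening from 0.0 (shut) to 1.0 (fully open); "grip_force": force on a finger pad.
Only numpy, scipy, OpenCV 4.12 (cv2) and the standard library are available. Lean on these libraries where they do the work, as an engineer would, in place of code of your own. Each camera call takes 0.05 s, during which the arm holds its last target. There are 200 camera calls.

## Working session

There is one attempt and no reset: what is moved stays moved. The work goes in short steps, Python scripts to look and compute and a shell command to move; the robot and the scene stay as the last step left them, time stands still between calls to the robot, and variables do not carry over. Pictures are saved under pics/ and viewed, at most 14 in all, crops included, and the job is handed in when it is done.

```bash
ls; mkdir -p pics; python3 - <<'E'
from bench import monitor,cams
import cv2,numpy as np
print(monitor.state())
for n in ("top","side"):
    p,d=cams.capture(n); cv2.imwrite(f"pics/{n}0.png",p[:,:,::-1]); np.save(f"pics/{n}0.npy",d)
    c=cams.get_calibration(n);print(n,{k:(np.round(v,3).tolist()) for k,v in c.items()})
E
```

```text
pics
{'clock': 0.0, 'joint_positions': array([ 1.24050843,  0.4179394 , -0.01032455,  1.61418995,  0.00470348,
        1.11070767, -0.05299405]), 'joint_vel': array([-0.00254681, -0.00142658, -0.00028349,  0.00135033, -0.00024576,
        0.00057163,  0.00079861]), 'effort': array([-2.79607084e-04, -8.51251531e+01,  6.38590213e-01, -4.26010287e+01,
       -4.87721746e-02,  1.84950850e-02,  1.14511790e-04]), 'position': array([ 0.17796732, -0.59897384,  0.40403999]), 'tool_rot': array([-5.96171604e-04,  9.89590556e-01,  1.43910250e-01, -1.30142851e-04]), 'contact_force': array([-0.44654063,  0.09365231, -0.33122884]), 'torque': array([0.00904203, 0.04730425, 0.03322945]), 'grip_force': 0.0, 'width': 0.9995588088483318}
top {'fx': 466.81, 'fy': 466.81, 'cx': 318.156, 'cy': 203.566, 'extrinsics': [[0.108, 0.973, -0.203, 0.329], [-0.994, 0.104, -0.026, -0.037], [-0.004, 0.205, 0.979, 1.164], [0.0, 0.0, 0.0, 1.0]]}
side {'fx': 507.599, 'fy': 507.599, 'cx': 328.639, 'cy': 197.995, 'extrinsics': [[-0.991, 0.083, -0.102, 0.423], [-0.131, -0.684, 0.718, 0.939], [-0.011, 0.725, 0.689, 1.015], [0.0, 0.0, 0.0, 1.0]]}
```

View pics/top0.png

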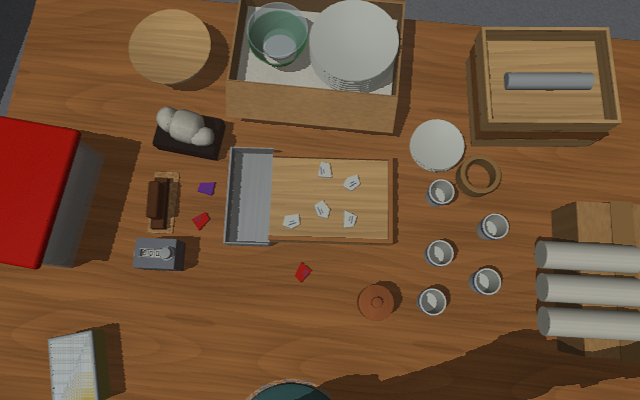

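View pics/side0.png

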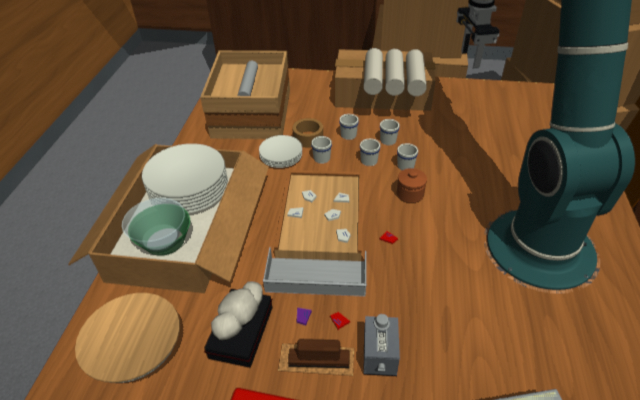

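The top view shows five white shards on the board (columns 272-395, rows 155-242) and the pan to the left of it. The block and mat are at (160,202) and the counter at (160,253). Five cups stand at (441,192), (494,226), (440,252), (487,281) and (432,300). The red and purple pieces are look-alikes.

```bash
cat > h.py <<'E'
import numpy as np,cv2
from bench import monitor,cams
from scipy.spatial.transform import Rotation as R
def cloud(n,d,c=None):
    c=c or cams.get_calibration(n); v,u=np.mgrid[:d.shape[0],:d.shape[1]]
    P=np.stack([(u-c["cx"])/c["fx"]*d,-(v-c["cy"])/c["fy"]*d,-d],-1)
    E=np.array(c["extrinsics"]); W=P@E[:3,:3].T+E[:3,3]; W[d<=0]=np.nan; return W
def rect(pts): 
    (c,s,a)=cv2.minAreaRect((pts[:,:2]*1000).astype(np.float32)); return np.round(c,1),np.round(s,1),round(a,1)
def pose():
    s=monitor.state(); q=s["tool_rot"]; return s,np.array(s["position"]),R.from_quat([q[1],q[2],q[3],q[0]])
E
python3 - <<'E'
from h import *
d=np.load("pics/top0.npy"); im=cv2.imread("pics/top0.png"); W=cloud("top",d); Z=W[...,2]
def box(u0,u1,v0,v1,z0,z1):
    m=np.zeros(Z.shape,bool); m[v0:v1,u0:u1]=1
    return m&(Z>z0)&(Z<z1)
print("table z",np.nanmedian(Z[330:345,220:250]),np.nanmedian(Z[340:360,420:440]))
print("board z",np.nanmedian(W[195:205,290:310],axis=(0,1)), "std",np.nanstd(Z[195:205,290:310]))
for n,a in dict(block=(135,195,165,240,.066,.08),counter=(125,195,230,275,.07,.083),plunger=(125,195,230,275,.088,.105),
   bead=(282,405,140,255,.042,.052),panwall=(215,268,140,255,.041,.052),foot=(135,195,165,240,.018,.035),mat=(135,195,165,240,.0025,.008)).items():
    p=W[box(*a)]; print(n,len(p),p.mean(0).round(4) if len(p) else '',rect(p) if len(p)>3 else '')
for (u,v) in [(441,192),(494,226),(440,252),(487,281),(432,300)]:
    p=W[box(u-20,u+20,v-20,v+20,.055,.07)]; c,r=cv2.minEnclosingCircle((p[:,:2]*1000).astype(np.float32)); print("cup",np.round(c,1),round(r,1),p[:,2].max())
m=box(272,392,155,242,.038,.05)&(im.min(-1)>150)
n,l,st,ce=cv2.connectedComponentsWithStats(m.astype(np.uint8))
for i in range(1,n):
    if st[i,4]>15: p=W[l==i]; print("shard",len(p),p.mean(0).round(3),rect(p))
for n in ("board","block","pan","mat","plunger_top","counter","cup1","jar","tape","saucers"): print(n,[(np.round(o["location"],3).tolist(),round(o["p"],2)) for o in cams.spot_in("top",n)][:6])
s,p,r=pose();print(p,r.as_matrix().round(3).tolist()); print(s["clock"])
E
```

```text
table z -0.000528225771725177 1.0348942522275806e-05
board z [0.56819547 0.04063134 0.03603528] std 0.002162387663227615
block 466 [0.5112 0.3859 0.0719] (array([500.3, 368.9]), array([143.2,  93.7]), 6.1)
counter 1072 [0.3967 0.3606 0.0761] (array([397.6, 359.3]), array([70.3, 97.3]), 3.9)
plunger 106 [0.3991 0.3282 0.0952] (array([399.4, 329. ]), array([25.1, 23.9]), 5.7)
bead 1801 [ 0.5799 -0.067   0.0454] (array([582.9, -48.6]), array([221.7, 275.7]), 4.4)
panwall 405 [0.5672 0.2042 0.0461] (array([572.4, 187.1]), array([266.6, 130.7]), 7.6)
foot 323 [0.5153 0.3821 0.0255] (array([525. , 389.4]), array([128. ,  34.6]), 5.8)
mat 775 [0.5345 0.3757 0.0043] (array([535.1, 384.6]), array([198.8, 151.8]), 9.9)
cup [ 619.5 -300.2] 31.3 0.06910102820830866
cup [ 549.4 -432.2] 31.4 0.06887185600139989
cup [ 470.9 -305.2] 31.5 0.06867145183333068
cup [ 416.6 -418.1] 31.3 0.06983632557985198
cup [ 356.4 -294.1] 31.0 0.06908330307892663
shard 95 [ 0.651 -0.015  0.042] (array([650.7, -14.4]), array([28.5, 34.7]), 88.8)
shard 108 [ 0.625 -0.082  0.043] (array([625.1, -83.4]), array([27.4, 38.
[... 265 characters left out ...]
([0.579, 0.028, 0.035], 0.93)]
block [([0.518, 0.38, 0.051], 0.8), ([0.468, -0.307, 0.028], 0.31)]
pan [([0.572, 0.172, 0.006], 0.72), ([0.394, 0.348, 0.08], 0.54)]
mat [([0.541, 0.367, 0.004], 0.73)]
plunger_top []
counter [([0.394, 0.349, 0.079], 0.89), ([0.646, -0.01, 0.045], 0.36)]
cup1 [([0.625, -0.304, 0.033], 0.97), ([0.471, -0.308, 0.03], 0.76), ([0.42, -0.425, 0.033], 0.72), ([0.552, -0.439, 0.037], 0.7), ([0.365, -0.299, 0.029], 0.65)]
jar [([0.342, -0.164, 0.075], 0.81)]
tape [([0.675, -0.396, 0.047], 0.78), ([0.394, 0.348, 0.08], 0.48)]
saucers [([0.753, -0.29, 0.028], 0.68)]
[ 0.17801387 -0.5991149   0.4046342 ] [[0.959, 0.285, -0.0], [0.285, -0.959, 0.0], [0.0, -0.0, -1.0]]
0.6
```

```bash
python3 - <<'E'
from h import *
d=np.load("pics/top0.npy"); im=cv2.imread("pics/top0.png"); W=cloud("top",d); Z=W[...,2]
def comp(m,nm):
    n,l,st,ce=cv2.connectedComponentsWithStats(m.astype(np.uint8),connectivity=4); i=1+np.argmax(st[1:,4]); p=W[l==i]
    print(nm,len(p),p.mean(0).round(4),rect(p),st[i])
m=np.zeros(Z.shape,bool); m[165:240,140:190]=1
comp(m&(Z>.066)&(Z<.078),"grip"); comp(m&(Z>.02)&(Z<.032),"foot"); 
sel=m&(Z>.002)&(Z<.008); hsv=cv2.cvtColor(im,cv2.COLOR_BGR2HSV)
print(im[180,176],im[222,176],im[180,195],im[228,165])
comp(sel&(im[...,2].astype(int)>120),"mat")
cv2.imwrite("pics/c0.png",cv2.resize(im[155:280,120:220],None,fx=5,fy=4.8,interpolation=cv2.INTER_CUBIC))
# bead line fits
m=np.zeros(Z.shape,bool); m[140:255,285:405]=1; p=W[m&(Z>.042)&(Z<.052)]
for yaw in np.radians([3,4,4.4,5,6]):
    c,s=np.cos(yaw),np.sin(yaw); q=(p[:,:2]-[.582,-.0364])@np.array([[c,-s],[s,c]])
    print(np.degrees(yaw).round(1),np.percentile(q[:,0],[.5,99.5]).round(4),np.percentile(q[:,1],[.5]).round(4),"w",np.std(q[q[:,0]>.08,0]).round(5),np.std(q[q[:,0]<-.08,0]).round(5))
E
```

```text
grip 396 [0.5248 0.3892 0.0712] (array([525.5, 389.6]), array([88.8, 28.2]), 5.7) [146 181  14  37 396]
foot 294 [0.5153 0.3825 0.0255] (array([525. , 389.4]), array([128. ,  34.6]), 5.8) [151 178  17  51 294]
[ 62 101 133] [ 47  83 124] [ 51  89 134] [21 24 29]
mat 30 [0.457  0.3823 0.0043] (array([457.1, 382.2]), array([ 5.7, 30.6]), 5.8) [154 230  13   3  30]
3.0 [-0.1114  0.1116] [-0.1512] w 0.00619 0.00559
4.0 [-0.1103  0.1102] [-0.1497] w 0.0062 0.00504
4.4 [-0.1103  0.11  ] [-0.1497] w 0.00613 0.00498
5.0 [-0.111   0.1105] [-0.1504] w 0.00615 0.00518
6.0 [-0.1122  0.1118] [-0.1519] w 0.00641 0.00559
```

View pics/c0.png

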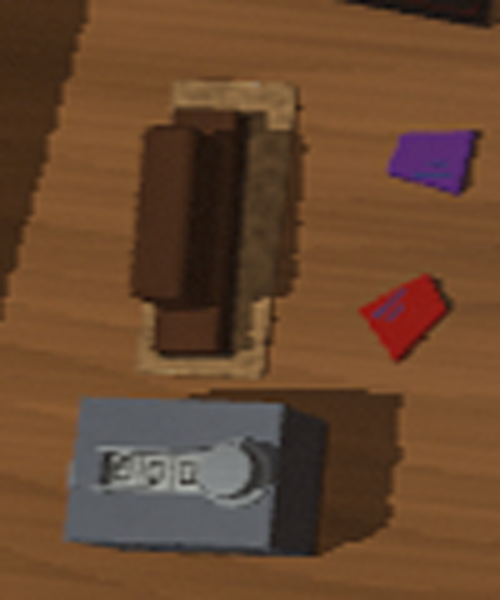

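The crop shows the mat corners at about (175,82), (299,85), (265,377) and (140,373). The block sits slightly towards +y on the mat.

```bash
cat >> h.py <<'E'
BC=np.array([.582,-.0364]); YB=np.radians(4.4)
def b2w(x,y): c,s=np.cos(YB),np.sin(YB); return BC+[c*x-s*y,s*x+c*y]
def w2b(p): c,s=np.cos(YB),np.sin(YB); return (np.array(p)[...,:2]-BC)@np.array([[c,-s],[s,c]])
def plan(x,y,z,yaw=None):
    """delta in tool axes to bring grasp point to x,y,z (mm out); turn about tool z (deg)"""
    s,p,r=pose(); M=r.as_matrix(); g=p+M[:,2]*.18; ya=np.degrees(np.arctan2(M[1,0],M[0,0]))
    dw=np.array([x,y,z])-g
    print("grasp",g.round(4),"yaw",round(ya,2),"tilt",np.degrees(np.arccos(-M[2,2])).round(2),"t",s["clock"],"w",round(s["width"]*94,1),"gf",s["grip_force"])
    print("now-axes delta mm",(M.T@dw*1000).round(1))
    if yaw is not None:
        a=np.radians(yaw); N=np.array([[np.cos(a),np.sin(a),0],[np.sin(a),-np.cos(a),0],[0,0,-1]])
        print("turn wz",round(ya-yaw,2)," after-turn delta mm",(N.T@dw*1000).round(1))
E
python3 - <<'E'
from h import *
c=cams.get_calibration("top");E=np.array(c["extrinsics"])
def ray(u,v,z):
    d=E[:3,:3]@[(u-c["cx"])/c["fx"],-(v-c["cy"])/c["fy"],-1]; o=E[:3,3]; return o+d*(z-o[2])/d[2]
q=np.array([ray(119.5+a/5,154.5+b/4.8,.004) for a,b in [(175,82),(299,85),(265,377),(140,373)]]); print(q.round(4).tolist(),q.mean(0),rect(q))
plan(.525,.3895,.225,5.7)
E
```

```text
[[0.6083, 0.4234, 0.004], [0.6135, 0.3594, 0.004], [0.4554, 0.3498, 0.004], [0.4508, 0.4126, 0.004]] [0.53201656 0.38628734 0.004     ] (array([532.1, 386. ]), array([158.7,  64.2]), 3.9)
grasp [ 0.178  -0.5991  0.2246] yaw 16.55 tilt 0.0 t 0.6 w 93.8 gf 0.0
now-axes delta mm [ 6.142e+02 -8.489e+02 -3.000e-01]
turn wz 10.85  after-turn delta mm [ 4.435e+02 -9.493e+02 -4.000e-01]
```

```bash
python3 -m creep '[0.094,0.05,0,-0.01,0,0,5, 0.094,0.05,0,-0.01,0,0,5, 0.094,0.05,0,-0.01,0,0,0.85, 0.094,0.05,0,-0.01,0,0,0, 0.094,0.05,0,-0.01,0,0,0]' && python3 -m creep '[0.094,0.04,-0.05,0,0,0,0, 0.094,0.04,-0.05,0,0,0,0, 0.094,0.04,-0.05,0,0,0,0, 0.094,0.02,-0.05,0,0,0,0, 0.094,0.02,-0.05,0,0,0,0]' && python3 -m creep '[0.094,0,-0.05,0,0,0,0, 0.094,0,-0.05,0,0,0,0, 0.094,0,-0.05,0,0,0,0, 0.094,0,-0.05,0,0,0,0, 0.094,0,-0.05,0,0,0,0]' && python3 -m creep '[0.094,0,-0.05,0,0,0,0, 0.094,0,-0.05,0,0,0,0, 0.094,0,-0.05,0,0,0,0, 0.094,0,-0.05,0,0,0,0, 0.094,0,-0.05,0,0,0,0]' && python3 -m creep '[0.094,0,-0.05,0,0,0,0, 0.094,0,-0.05,0,0,0,0, 0.094,0,-0.03,0,0,0,0, 0.094,0,0,0,0,0,0]' ; python3 -c "
from h import *
plan(.525,.3895,.225,5.7)"
```

```text
clock: 1.23
position: [0.4256, -0.5589, 0.455]
tool_rot: [0.0, 0.999, 0.05, -0.0]
contact_force: [0.1, 0.2, 0.1]
width: 1.0
grip_force: 0.0
clock: 1.85
position: [0.5564, -0.2966, 0.4546]
tool_rot: [-0.0, 0.999, 0.05, -0.0]
contact_force: [-0.1, -0.8, 0.7]
width: 1.001
grip_force: 0.0
clock: 2.48
position: [0.5308, -0.0481, 0.4548]
tool_rot: [0.0, 0.999, 0.05, 0.0]
contact_force: [0.8, -0.1, 0.7]
width: 1.001
grip_force: 0.0
clock: 3.1
position: [0.506, 0.2006, 0.4549]
tool_rot: [-0.0, 0.999, 0.05, 0.0]
contact_force: [1.0, 0.0, -0.8]
width: 0.999
grip_force: 0.0
clock: 3.6
position: [0.4926, 0.3306, 0.4544]
tool_rot: [-0.0, 0.999, 0.051, -0.0]
contact_force: [-0.4, 0.1, 0.5]
width: 0.998
grip_force: 0.0
grasp [0.4924 0.3307 0.2744] yaw 5.89 tilt 0.06 t 3.6 w 93.8 gf 0.0
now-axes delta mm [ 38.5 -55.1  49.4]
turn wz 0.19  after-turn delta mm [ 38.2 -55.3  49.4]
```

```bash
python3 -m creep '[0.094,0.0385,-0.055,0.03,0,0,0, 0.094,0,0,0.05,0,0,0, 0.094,0,0,0.05,0,0,0, 0.094,0,0,0.05,0,0,0, 0.094,0,0,0,0,0,0]' >/dev/null; python3 -m creep '[0.094,0,0,0.025,0,0,0, 0.094,0,0,0.015,0,0,0, 0.094,0,0,0,0,0,0]'; python3 -c "
from h import *
plan(.525,.3895,.054,5.7)"
```

```text
clock: 4.6
position: [0.5216, 0.378, 0.2397]
tool_rot: [0.0, 0.999, 0.05, -0.0]
contact_force: [-0.3, 0.4, 0.1]
width: 1.001
grip_force: 0.0
grasp [0.5216 0.378  0.0597] yaw 5.68 tilt 0.01 t 4.6 w 94.1 gf 0.0
now-axes delta mm [  4.5 -11.1   5.7]
turn wz -0.02  after-turn delta mm [  4.5 -11.1   5.7]
```

```bash
python3 -m creep '[0.02,0,0,0,0,0,0, 0.02,0,0,0,0,0,0, 0.02,0,0,0,0,0,0, 0.02,0,0,0,0,0,0, 0.02,0,0,0,0,0,0]' 45; python3 -m creep '[0.02,0,0,0,0,0,0, 0.02,0,0,0,0,0,0, 0.02,0,0,-0.01,0,0,0, 0.02,0,0,-0.02,0,0,0, 0.02,0,0,0,0,0,0]'; python3 -c "
from h import *
x,y=b2w(.032,-.112);plan(x,y,.054,4.4)"
```

```text
clock: 5.22
position: [0.5213, 0.3785, 0.2394]
tool_rot: [-0.0, 0.999, 0.05, 0.0]
contact_force: [-0.1, 1.2, 0.1]
width: 0.503
grip_force: 0.8
clock: 5.85
position: [0.5218, 0.3785, 0.2715]
tool_rot: [-0.001, 0.999, 0.05, 0.001]
contact_force: [-0.2, -0.8, -1.7]
width: 0.293
grip_force: 45.0
grasp [0.5223 0.3788 0.0915] yaw 5.68 tilt 0.18 t 5.85 w 27.6 gf 44.956013560295105
now-axes delta mm [ 47.7 531.8  36.8]
turn wz 1.28  after-turn delta mm [ 59.7 530.6  37.5]
```

```bash
python3 -m creep '[0.02,0,0,-0.03,0,0,0, 0.02,0,0,-0.035,0,0,0, 0.02,0,0.02,-0.01,0,0,1.28, 0.02,0.01,0.04,0,0,0,0, 0.02,0.01,0.044,0,0,0,0]' && python3 -m creep '[0.02,0.01,0.044,0,0,0,0, 0.02,0.01,0.044,0,0,0,0, 0.02,0.01,0.044,0,0,0,0, 0.02,0.005,0.044,0,0,0,0, 0.02,0,0.044,0,0,0,0]' >/dev/null &&  python3 -m creep '[0.02,0,0.044,0,0,0,0, 0.02,0,0.044,0,0,0,0, 0.02,0,0.044,0,0,0,0, 0.02,0,0.044,0,0,0,0, 0.02,0,0.03,0,0,0,0]' && python3 -m creep '[0.02,0,0,0,0,0,0, 0.02,0,0,0,0,0,0]'; python3 - <<'E'
from h import *
x,y=b2w(.032-.0045,-.112);plan(x,y,.0932,4.4)
p,d=cams.capture("top"); cv2.imwrite("pics/t1.png",p[100:300,120:520,::-1].repeat(2,0).repeat(2,1))
E
```

```text
clock: 6.48
position: [0.5499, 0.2738, 0.3433]
tool_rot: [0.0, 0.999, 0.038, -0.0]
contact_force: [0.3, -0.1, -1.9]
width: 0.298
grip_force: 45.0
clock: 7.72
position: [0.6163, -0.1495, 0.3431]
tool_rot: [0.0, 0.999, 0.037, -0.001]
contact_force: [-0.4, 0.6, -1.9]
width: 0.295
grip_force: 45.0
clock: 7.98
position: [0.6169, -0.146, 0.3435]
tool_rot: [-0.0, 0.999, 0.038, -0.001]
contact_force: [-0.2, 0.4, -2.2]
width: 0.296
grip_force: 45.0
grasp [ 0.6167 -0.1459  0.1635] yaw 4.38 tilt 0.07 t 7.975 w 27.8 gf 44.95623171329498
now-axes delta mm [ 1.4  0.2 70.2]
turn wz -0.02  after-turn delta mm [ 1.3  0.2 70.3]
```

View pics/t1.png

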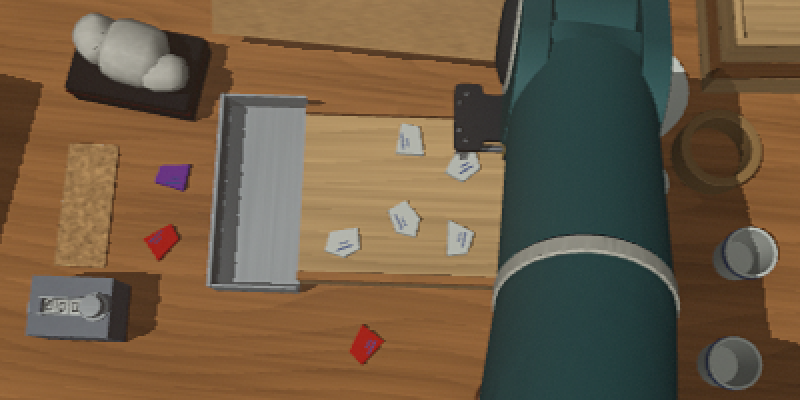

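The top view shows the shards unchanged, the mat empty and the block above the right-hand side of the board.

```bash
python3 -m creep '[0.02,0,0,0.03,0,0,0, 0.02,0,0,0.02,0,0,0, 0.02,0,0,0.012,0,0,0, 0.02,0,0,0.007,0,0,0, 0.02,0,0,0,0,0,0]' 55 ; python3 -c "
from h import *
x,y=b2w(.032-.0045,-.112);plan(x,y,.0932,4.4)"
```

```text
clock: 8.65
position: [0.6175, -0.1458, 0.2751]
tool_rot: [-0.0, 0.999, 0.039, -0.0]
contact_force: [-0.8, 0.3, -1.8]
width: 0.299
grip_force: 55.0
grasp [ 0.6175 -0.1458  0.0951] yaw 4.42 tilt 0.02 t 8.65 w 28.1 gf 54.956324100494385
now-axes delta mm [0.5 0.2 1.9]
turn wz 0.02  after-turn delta mm [0.5 0.2 1.9]
```

```bash
python3 -m creep '[0.02,0,0,0.0015,0,0,0, 0.02,0,0,0,0,0,0, 0.02,0,-0.01,0,0,0,0, 0.02,0,-0.015,0,0,0,0, 0.02,0,-0.02,0,0,0,0]'; python3 -m creep '[0.02,0,-0.02,0,0,0,0, 0.02,0,-0.02,0,0,0,0, 0.02,0,-0.02,0,0,0,0, 0.02,0,-0.02,0,0,0,0, 0.02,0,-0.02,0,0,0,0]'; python3 -m creep '[0.02,0,-0.02,0,0,0,0, 0.02,0,-0.02,0,0,0,0, 0.02,0,-0.02,0,0,0,0, 0.02,0,-0.02,0,0,0,0, 0.02,0,-0.02,0,0,0,0]' ; python3 - <<'E'
from h import *
x,y=b2w(.032-.0045,.17);plan(x,y,.0932,4.4)
E
```

```text
clock: 9.28
position: [0.6139, -0.0996, 0.2737]
tool_rot: [-0.0, 0.999, 0.039, 0.0]
contact_force: [-0.1, 0.1, -2.2]
width: 0.295
grip_force: 55.0
clock: 9.9
position: [0.6062, -0.0, 0.2737]
tool_rot: [-0.0, 0.999, 0.039, 0.0]
contact_force: [1.2, -0.5, -1.4]
width: 0.295
grip_force: 55.0
clock: 10.52
position: [0.5985, 0.0997, 0.2736]
tool_rot: [-0.0, 0.999, 0.039, -0.0]
contact_force: [0.0, 0.0, -1.4]
width: 0.292
grip_force: 55.0
grasp [0.5985 0.0997 0.0936] yaw 4.42 tilt 0.01 t 10.525 w 27.5 gf 54.956066608428955
now-axes delta mm [  0.7 -35.5   0.4]
turn wz 0.02  after-turn delta mm [  0.6 -35.5   0.4]
```

```bash
python3 -m creep '[0.02,0,-0.02,0,0,0,0, 0.02,0,-0.015,0,0,0,0, 0.02,0,0,0,0,0,0, 0.02,0,0,-0.03,0,0,0, 0.02,0,0,-0.03,0,0,0]'; python3 -m creep '[0.02,-0.014,0.042,0,0,0,0, 0.02,-0.01,0.04,0,0,0,0, 0.02,-0.01,0.04,0,0,0,0, 0.02,-0.01,0.04,0,0,0,0, 0.02,-0.01,0.04,0,0,0,0]';  python3 -m creep '[0.02,-0.01,0.04,0,0,0,0, 0.02,0,0.04,0,0,0,0, 0.02,0,0,0,0,0,0]'; python3 - <<'E'
from h import *
x,y=b2w(-.032-.0045,-.112);plan(x,y,.0932,4.4)
p,d=cams.capture("side"); cv2.imwrite("pics/s1.png",p[140:340,220:420,::-1].repeat(3,0).repeat(3,1))
E
```

```text
clock: 11.15
position: [0.596, 0.1323, 0.3342]
tool_rot: [0.0, 0.999, 0.038, -0.0]
contact_force: [0.7, 0.4, -2.2]
width: 0.293
grip_force: 55.0
clock: 11.78
position: [0.5571, -0.0746, 0.3337]
tool_rot: [0.0, 0.999, 0.038, -0.0]
contact_force: [0.3, -1.0, -2.0]
width: 0.295
grip_force: 55.0
clock: 12.15
position: [0.5532, -0.157, 0.3335]
tool_rot: [0.001, 0.999, 0.036, -0.0]
contact_force: [-0.6, 0.5, -2.6]
width: 0.293
grip_force: 55.0
grasp [ 0.5531 -0.1572  0.1535] yaw 4.08 tilt 0.08 t 12.15 w 27.6 gf 54.95622396469116
now-axes delta mm [ 1.6 -6.3 60.3]
turn wz -0.32  after-turn delta mm [ 1.6 -6.2 60.3]
```

View pics/s1.png

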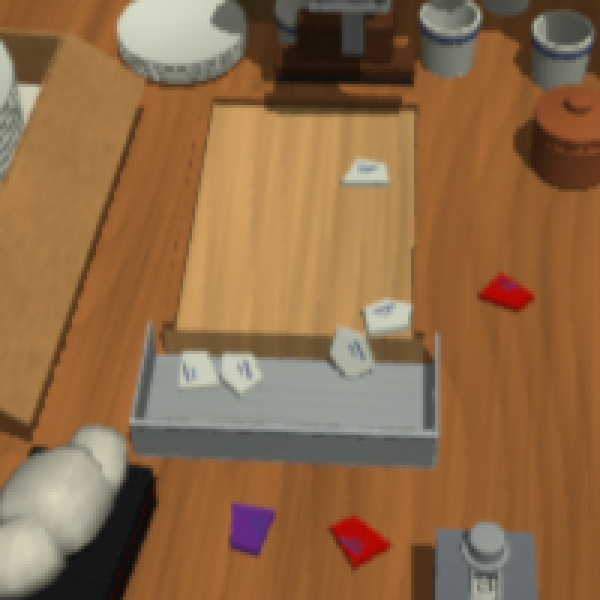

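The side view shows two shards in the pan at (195,370) and (240,372), and one leaning over the edge at (350,350). Two are still on the board at (388,316) and (365,172).

```bash
python3 -m creep '[0.02,0,-0.005,0.03,0,0,0, 0.02,0,0,0.02,0,0,0, 0.02,0,0,0.007,0,0,0, 0.02,0,0,0.003,0,0,0, 0.02,0,0,0,0,0,0]' ; python3 -c "
from h import *
x,y=b2w(-.034-.0045,-.112);plan(x,y,.0932,4.4)"
```

```text
clock: 12.82
position: [0.5536, -0.1478, 0.2742]
tool_rot: [0.0, 0.999, 0.039, 0.0]
contact_force: [-0.7, -0.1, -2.3]
width: 0.295
grip_force: 55.0
grasp [ 0.5538 -0.1478  0.0942] yaw 4.42 tilt 0.04 t 12.825 w 27.7 gf 54.95643675327301
now-axes delta mm [-1.8  3.1  1. ]
turn wz 0.02  after-turn delta mm [-1.8  3.1  1. ]
```

```bash
python3 -m creep '[0.02,-0.001,-0.01,0.0007,0,0,0, 0.02,0,-0.015,0,0,0,0, 0.02,0,-0.02,0,0,0,0, 0.02,0,-0.02,0,0,0,0, 0.02,0,-0.02,0,0,0,0]'>/dev/null; python3 -m creep '[0.02,0,-0.02,0,0,0,0, 0.02,0,-0.02,0,0,0,0, 0.02,0,-0.02,0,0,0,0, 0.02,0,-0.02,0,0,0,0, 0.02,0,-0.02,0,0,0,0]'; python3 -m creep '[0.02,0,-0.02,0,0,0,0, 0.02,0,-0.02,0,0,0,0, 0.02,0,-0.02,0,0,0,0, 0.02,0,-0.02,0,0,0,0, 0.02,0,-0.018,0,0,0,0]' ; python3 -m creep '[0.02,0,0,0,0,0,0, 0.02,0,0,-0.03,0,0,0, 0.02,0,0.03,-0.03,0,0,0, 0.02,0,0.04,0,0,0,0, 0.02,0,0.04,0,0,0,0]' ;python3 -m creep '[0.02,0,0.04,0,0,0,0, 0.02,0,0.04,0,0,0,0, 0.02,0,0.04,0,0,0,0, 0.02,0,0.04,0,0,0,0, 0.02,0,0,0,0,0,0]' ;python3 - <<'E'
from h import *
x,y=b2w(-.034-.0045,-.112);plan(x,y,.0932,4.4)
p,d=cams.capture("side"); cv2.imwrite("pics/s2.png",p[140:340,220:420,::-1].repeat(3,0).repeat(3,1))
W=cloud("side",d); b=w2b(W); m=(p.min(-1)>150)&(abs(b[...,0])<.12)&(b[...,1]>-.02)&(b[...,1]<.25)&(W[...,2]<.06)&(W[...,2]>.004)
n,l,st,ce=cv2.connectedComponentsWithStats(m.astype(np.uint8))
for i in range(1,n):
    if st[i,4]>15: print(st[i],b[l==i].mean(0).round(3),np.percentile(b[l==i][:,1],[2,98]).round(3),np.percentile(W[l==i][:,2],[2,50,98]).round(3))
E
```

```text
clock: 14.08
position: [0.5378, 0.0383, 0.273]
tool_rot: [-0.0, 0.999, 0.039, 0.0]
contact_force: [1.3, -0.2, -2.2]
width: 0.297
grip_force: 55.0
clock: 14.7
position: [0.5301, 0.136, 0.273]
tool_rot: [-0.0, 0.999, 0.039, -0.0]
contact_force: [1.2, -0.0, -1.9]
width: 0.296
grip_force: 55.0
clock: 15.32
position: [0.539, 0.0228, 0.3333]
tool_rot: [0.0, 0.999, 0.038, 0.0]
contact_force: [0.2, -0.1, -1.7]
width: 0.297
grip_force: 55.0
clock: 15.95
position: [0.5509, -0.1387, 0.3327]
tool_rot: [0.001, 0.999, 0.036, -0.0]
contact_force: [-0.3, 0.6, -2.6]
width: 0.296
grip_force: 55.0
grasp [ 0.5508 -0.139   0.1527] yaw 4.1 tilt 0.08 t 15.95 w 27.8 gf 54.95624899864197
now-axes delta mm [ 0.6 12.1 59.5]
turn wz -0.3  after-turn delta mm [ 0.5 12.1 59.5]
[ 274  258   88   24 1018] [-0.018  0.184] [0.158 0.218] [0.004 0.01  0.018]
```

View pics/s2.png

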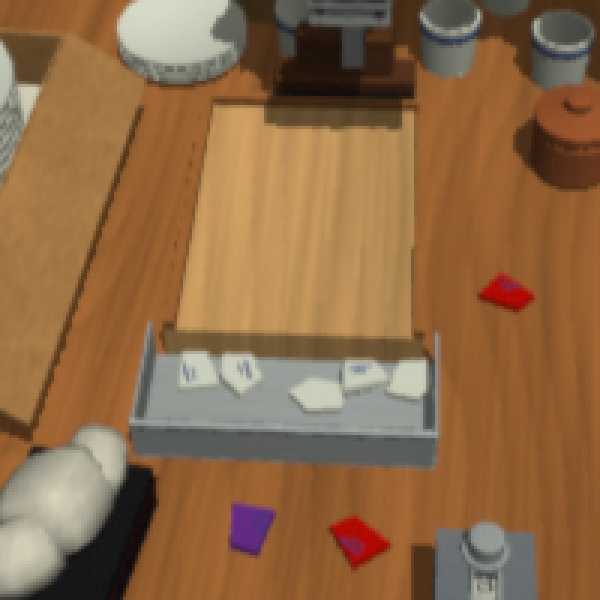

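All five shards are in the pan (crop row ~375) and the board is clear, so the block goes back to the mat.

```bash
python3 -m creep '[0.02,0,-0.02,-0.02,0,0,0, 0.02,0,-0.045,0,0,0,0, 0.02,0,-0.05,0,0,0,0, 0.02,0,-0.05,0,0,0,0, 0.02,0,-0.05,0,0,0,0]'>/dev/null; python3 -m creep '[0.02,0,-0.05,0,0,0,0, 0.02,0,-0.05,0,0,0,0, 0.02,0,-0.05,0,0,0,0, 0.02,0,-0.05,0,0,0,0, 0.02,0,-0.05,0,0,0,0]'>/dev/null;python3 -m creep '[0.02,0,-0.045,0,0,0,0, 0.02,0,0,0,0,0,0, 0.02,0,0,0,0,0,0]'; python3 -c "
from h import *
plan(.5275,.386,.0597,4.3)"
```

```text
clock: 17.62
position: [0.511, 0.3744, 0.3539]
tool_rot: [-0.0, 0.999, 0.039, 0.0]
contact_force: [-0.5, -0.5, -2.2]
width: 0.296
grip_force: 55.0
grasp [0.5111 0.3744 0.1739] yaw 4.51 tilt 0.02 t 17.625 w 27.9 gf 54.95624363422394
now-axes delta mm [ 17.2 -10.3 114.2]
turn wz 0.21  after-turn delta mm [ 17.2 -10.4 114.2]
```

```bash
python3 -m creep '[0.02,0.017,-0.01,0.02,0,0,0, 0.02,0,0,0.03,0,0,0, 0.02,0,0,0.03,0,0,0, 0.02,0,0,0.02,0,0,0, 0.02,0,0,0.007,0,0,0]'>/dev/null; python3 -m creep '[0.02,0,0,0.004,0,0,0, 0.02,0,0,0,0,0,0, 0.02,0,0,0,0,0,0]'; python3 -c "
from h import *
plan(.5275,.386,.0597,4.3)"
```

```text
clock: 18.62
position: [0.5285, 0.3849, 0.2427]
tool_rot: [-0.0, 0.999, 0.038, 0.0]
contact_force: [-1.0, 0.7, -1.9]
width: 0.295
grip_force: 55.0
grasp [0.5286 0.385  0.0627] yaw 4.41 tilt 0.06 t 18.625 w 27.8 gf 54.95636522769928
now-axes delta mm [-1.1 -1.1  3. ]
turn wz 0.11  after-turn delta mm [-1.1 -1.1  3. ]
```

```bash
python3 -m creep '[0.02,0,0,0.002,0,0,0, 0.02,0,0,0.001,0,0,0, 0.02,0,0,0,0,0,0]'; python3 -m creep '[0.094,0,0,0,0,0,0, 0.094,0,0,0,0,0,0, 0.094,0,0,0,0,0,0, 0.094,0,0,0,0,0,0, 0.094,0,0,0,0,0,0]'; python3 -m creep '[0.094,0,0,-0.03,0,0,0, 0.094,0,0,-0.05,0,0,0, 0.094,0,0,-0.05,0,0,0, 0.094,0,0.05,-0.04,0,0,0, 0.094,0,0.05,0,0,0,0]'; python3 -m creep '[0.094,0,0.05,0,0,0,0, 0.094,0,0.05,0,0,0,0, 0.094,0,0,0,0,0,0]'; cat >> h.py <<'E'
def look(n="top",save=None):
    p,d=cams.capture(n); W=cloud(n,d); Z=W[...,2]
    if save: cv2.imwrite(save,p[100:350,120:540,::-1].repeat(2,0).repeat(2,1)[:, :800])
    def big(x0,x1,y0,y1,z0,z1):
        m=(W[...,0]>x0)&(W[...,0]<x1)&(W[...,1]>y0)&(W[...,1]<y1)&(Z>z0)&(Z<z1)
        k,l,st,ce=cv2.connectedComponentsWithStats(m.astype(np.uint8)); return [W[l==i] for i in range(1,k) if st[i,4]>25]
    for nm,a in dict(block=(.44,.63,.33,.45,.064,.08)).items():
        for q in big(*a): print(nm,rect(q))
    for nm,a in dict(tablecup=(.3,.66,-.50,-.2,.056,.071),boardcup=(.45,.72,-.19,.13,.09,.107)).items():
        for q in big(*a):
            c,r=cv2.minEnclosingCircle((q[:,:2]*1000).astype(np.float32)); print(nm,np.round(c,1),"r",round(r,1),"board",(w2b(np.array(c)/1000)*1000).round(1) if nm=="boardcup" else "")
E
python3 -c "
from h import *
look(); plan(.6195,-.3002,.245,4.4)"
```

```text
clock: 19.0
position: [0.5284, 0.3848, 0.2392]
tool_rot: [-0.0, 0.999, 0.039, 0.0]
contact_force: [-2.0, -1.3, 2.5]
width: 0.296
grip_force: 55.0
clock: 19.62
position: [0.5283, 0.3848, 0.239]
tool_rot: [-0.0, 0.999, 0.039, -0.0]
contact_force: [-0.3, 0.1, -0.1]
width: 0.792
grip_force: 0.0
clock: 20.25
position: [0.536, 0.2858, 0.4111]
tool_rot: [-0.001, 0.999, 0.039, 0.002]
contact_force: [1.7, -0.6, -0.7]
width: 1.001
grip_force: 0.0
clock: 20.62
position: [0.5444, 0.1826, 0.4082]
tool_rot: [0.001, 0.999, 0.036, 0.0]
contact_force: [-0.3, 1.2, -0.4]
width: 0.999
grip_force: 0.0
block (array([517.8, 389.6]), array([62.2, 17.4]), 19.9)
tablecup [ 619.9 -300.7] r 31.3 board 
tablecup [ 548.6 -433.1] r 31.8 board 
tablecup [ 470.6 -305.4] r 31.3 board 
tablecup [ 416.5 -417.8] r 31.4 board 
tablecup [ 356.6 -294.4] r 31.1 board 
grasp [0.544  0.1849 0.2282] yaw 4.25 tilt 0.03 t 20.675 w 94.1 gf 0.0
now-axes delta mm [ 39.3 489.4 -16.6]
turn wz -0.15  after-turn delta mm [ 38.1 489.5 -16.8]
```

```bash
python3 -m creep '[0.094,0.01,0.05,0,0,0,0, 0.094,0.01,0.05,0,0,0,0, 0.094,0.01,0.05,0,0,0,0, 0.094,0.008,0.05,0,0,0,0, 0.094,0,0.05,0,0,0,0]'>/dev/null; python3 -m creep '[0.094,0,0.05,0,0,0,0, 0.094,0,0.05,0,0,0,0, 0.094,0,0.05,0,0,0,0, 0.094,0,0.05,0,0,0,0, 0.094,0,0.039,0,0,0,0]'>/dev/null; python3 -m creep '[0.094,0,0,0,0,0,0, 0.094,0,0,0,0,0,0]'; python3 - <<'E'
from h import *
plan(.6199,-.3007,.045,4.4)
p,d=cams.capture("wrist"); cv2.imwrite("pics/w1.png",p[:,:,::-1])
E
```

```text
clock: 22.18
position: [0.6199, -0.2964, 0.4077]
tool_rot: [-0.001, 0.999, 0.039, 0.0]
contact_force: [0.6, 1.1, 0.5]
width: 1.002
grip_force: 0.0
grasp [ 0.6199 -0.2962  0.2277] yaw 4.52 tilt 0.06 t 22.175 w 94.2 gf 0.0
now-axes delta mm [ -0.3   4.7 182.7]
turn wz 0.12  after-turn delta mm [ -0.3   4.5 182.7]
```

View pics/w1.png

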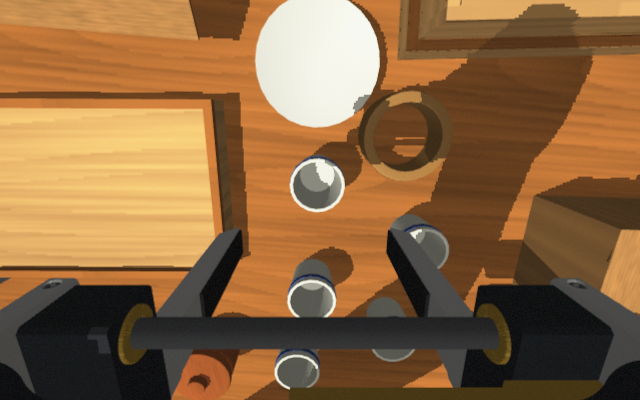

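The wrist view shows the cup centred between the fingers at (317,184), clear of the tape and saucers. Now I descend.

```bash
python3 -m creep '[0.094,0,0.0045,0.045,0,0,0, 0.094,0,0,0.045,0,0,0, 0.094,0,0,0.045,0,0,0, 0.094,0,0,0.035,0,0,0, 0.094,0,0,0.012,0,0,0]'>/dev/null; python3 -m creep '[0.094,0,0,0,0,0,0, 0.094,0,0,0,0,0,0]'; python3 -c "
from h import *
plan(.6199,-.3007,.045,4.4)"
```

```text
clock: 23.1
position: [0.6201, -0.3025, 0.2277]
tool_rot: [0.0, 0.999, 0.039, 0.001]
contact_force: [-0.9, -0.6, 1.0]
width: 1.001
grip_force: 0.0
grasp [ 0.6205 -0.3026  0.0477] yaw 4.43 tilt 0.12 t 23.1 w 94.1 gf 0.0
now-axes delta mm [-0.4 -1.9  2.7]
turn wz 0.03  after-turn delta mm [-0.4 -1.9  2.7]
```

```bash
python3 -m creep '[0.04,0,0,0,0,0,0, 0.04,0,0,0,0,0,0, 0.04,0,0,0,0,0,0, 0.04,0,0,0,0,0,0, 0.04,0,0,0,0,0,0]' 25; python3 -m creep '[0.04,0,0,-0.02,0,0,0, 0.04,0,0,-0.04,0,0,0, 0.04,0,0,-0.04,0,0,0, 0.04,0,0,-0.03,0,0,0, 0.04,0,0,0,0,0,0]'; python3 -c "
from h import *
x,y=b2w(.05,.095);plan(x,y,.085,4.4)"
```

```text
clock: 23.72
position: [0.6196, -0.3024, 0.2261]
tool_rot: [-0.0, 0.999, 0.039, 0.0]
contact_force: [-0.7, 2.3, 2.5]
width: 0.636
grip_force: 25.0
clock: 24.35
position: [0.6198, -0.3028, 0.3597]
tool_rot: [0.001, 0.999, 0.038, 0.002]
contact_force: [0.1, -0.4, -1.6]
width: 0.631
grip_force: 25.0
grasp [ 0.6206 -0.3032  0.1797] yaw 4.4 tilt 0.28 t 24.35 w 59.3 gf 24.97503385777236
now-axes delta mm [  31.6 -364.2   93.9]
turn wz 0.0  after-turn delta mm [  32.  -364.    94.7]
```

```bash
python3 -m creep '[0.04,0.004,-0.03,0,0,0,0, 0.04,0.004,-0.045,0,0,0,0, 0.04,0.004,-0.045,0,0,0,0, 0.04,0.004,-0.045,0,0,0,0, 0.04,0.004,-0.045,0,0,0,0]'>/dev/null; python3 -m creep '[0.04,0.004,-0.045,0,0,0,0, 0.04,0.004,-0.045,0,0,0,0, 0.04,0.004,-0.04,0,0,0,0, 0.04,0,-0.024,0.02,0,0,0, 0.04,0,0,0.03,0,0,0]'>/dev/null; python3 -m creep '[0.04,0,0,0.025,0,0,0, 0.04,0,0,0.01,0,0,0, 0.04,0,0,0,0,0,0]' ; python3 -c "
from h import *
x,y=b2w(.05,.095);plan(x,y,.0825,4.4)"
```

```text
clock: 25.98
position: [0.6233, 0.0627, 0.2707]
tool_rot: [-0.0, 0.999, 0.039, -0.001]
contact_force: [0.9, -0.8, -1.1]
width: 0.634
grip_force: 25.0
grasp [0.6231 0.0627 0.0907] yaw 4.41 tilt 0.07 t 25.975 w 59.6 gf 24.974922409455758
now-axes delta mm [1.4 0.7 8.1]
turn wz 0.01  after-turn delta mm [1.4 0.7 8.2]
```

```bash
python3 -m creep '[0.04,0,0,0.005,0,0,0, 0.04,0,0,0.003,0,0,0, 0.04,0,0,0,0,0,0]' ; python3 -m creep '[0.078,0,0,0,0,0,0, 0.078,0,0,0,0,0,0, 0.078,0,0,0,0,0,0, 0.078,0,0,0,0,0,0]'; python3 -m creep '[0.078,0,0,-0.02,0,0,0, 0.078,0,0,-0.04,0,0,0, 0.078,0,0,-0.04,0,0,0, 0.094,0,0.05,-0.03,0,0,0, 0.094,0,0.05,0,0,0,0]';  python3 -m creep '[0.094,0,0.05,0,0,0,0, 0.094,0,0.05,0,0,0,0, 0.094,0,0.05,0,0,0,0]'; python3 -c "
from h import *
look(); plan(.4706,-.3054,.046,4.4)"
```

```text
clock: 26.35
position: [0.6234, 0.0628, 0.2631]
tool_rot: [-0.0, 0.999, 0.038, 0.0]
contact_force: [-0.4, -0.1, -1.7]
width: 0.631
grip_force: 25.0
clock: 26.85
position: [0.6234, 0.0628, 0.2631]
tool_rot: [-0.0, 0.999, 0.039, 0.0]
contact_force: [-0.5, -0.3, 0.5]
width: 0.827
grip_force: 0.0
clock: 27.48
position: [0.6314, -0.0376, 0.3973]
tool_rot: [0.0, 0.999, 0.039, 0.003]
contact_force: [0.2, -0.4, -0.3]
width: 0.985
grip_force: 0.0
clock: 27.85
position: [0.6425, -0.188, 0.3947]
tool_rot: [0.0, 0.999, 0.039, 0.001]
contact_force: [1.1, 0.2, -0.3]
width: 1.002
grip_force: 0.0
block (array([533.7, 382.9]), array([88.6, 28.5]), 4.2)
tablecup [ 549.2 -432.6] r 31.7 board 
tablecup [ 416.5 -418.9] r 31.3 board 
boardcup [622.8  62.5] r 31.3 board [48.3 95.4]
grasp [ 0.6419 -0.1962  0.2143] yaw 4.02 tilt 0.2 t 27.9 w 93.7 gf 0.0
now-axes delta mm [-178.6   96.4  168.6]
turn wz -0.38  after-turn delta mm [-179.2   95.8  168.3]
```

```bash
sed -i 's/tablecup=(.3,.66,-.50,-.2,/tablecup=(.3,.66,-.55,-.2,/' h.py; python3 -m creep '[0.094,-0.04,0.02,0,0,0,0, 0.094,-0.045,0.02,0,0,0,-0.3, 0.094,-0.045,0.02,0,0,0,0, 0.094,-0.035,0.02,0,0,0,0, 0.094,-0.015,0.01,0.05,0,0,0]'>/dev/null; python3 -m creep '[0.094,0,0,0,0,0,0, 0.094,0,0,0,0,0,0]'; python3 -c "
from h import *
look('wrist'); plan(.4706,-.3054,.046,4.4)"
```

```text
clock: 28.78
position: [0.4716, -0.2899, 0.3449]
tool_rot: [0.0, 0.999, 0.042, 0.001]
contact_force: [0.1, -0.3, -0.0]
width: 1.0
grip_force: 0.0
tablecup [ 549.4 -429.4] r 31.5 board 
tablecup [ 471.7 -302.3] r 31.4 board 
tablecup [ 418.6 -416.5] r 31.1 board 
tablecup [ 358.5 -291. ] r 31.1 board 
tablecup [ 348.2 -201. ] r 6.2 board 
grasp [ 0.4722 -0.2899  0.165 ] yaw 4.8 tilt 0.13 t 28.825 w 94.2 gf 0.0
now-axes delta mm [ -3.1  15.2 119. ]
turn wz 0.4  after-turn delta mm [ -2.7  15.3 119. ]
```

```bash
python3 -m creep '[0.094,-0.0025,0.014,0.02,0,0,0.4, 0.094,0,0,0.045,0,0,0, 0.094,0,0,0.042,0,0,0, 0.094,0,0,0.012,0,0,0, 0.094,0,0,0,0,0,0]'; python3 -m creep '[0.04,0,0,0,0,0,0, 0.04,0,0,0,0,0,0, 0.04,0,0,0,0,0,0, 0.04,0,0,0,0,0,0, 0.04,0,0,0,0,0,0]' 25; python3 -m creep '[0.04,0,0,-0.02,0,0,0, 0.04,0,0,-0.04,0,0,0, 0.04,0,0,-0.04,0,0,0, 0.04,0,0,-0.03,0,0,0, 0.04,0,0,0,0,0,0]'; python3 -c "
from h import *
x,y=b2w(-.05,.095);plan(x,y,.0825,4.4)"
```

```text
clock: 29.45
position: [0.4694, -0.3048, 0.2241]
tool_rot: [-0.0, 0.999, 0.038, -0.0]
contact_force: [-0.4, 0.3, -0.1]
width: 1.003
grip_force: 0.0
clock: 30.08
position: [0.4692, -0.3047, 0.2243]
tool_rot: [0.0, 0.999, 0.038, 0.0]
contact_force: [-0.9, 2.1, 6.3]
width: 0.634
grip_force: 24.9
clock: 30.7
position: [0.4694, -0.3048, 0.3558]
tool_rot: [0.001, 0.999, 0.038, 0.001]
contact_force: [0.6, -0.4, -1.7]
width: 0.634
grip_force: 24.9
grasp [ 0.4699 -0.3052  0.1758] yaw 4.31 tilt 0.19 t 30.7 w 59.6 gf 24.904588586068712
now-axes delta mm [  81.6 -354.7   92.8]
turn wz -0.09  after-turn delta mm [  82.4 -354.4   93.3]
```

```bash
python3 -m creep '[0.04,0.01,-0.03,0,0,0,0, 0.04,0.01,-0.045,0,0,0,0, 0.04,0.01,-0.045,0,0,0,0, 0.04,0.01,-0.045,0,0,0,0, 0.04,0.01,-0.045,0,0,0,0]'>/dev/null; python3 -m creep '[0.04,0.01,-0.045,0,0,0,0, 0.04,0.01,-0.045,0,0,0,0, 0.04,0.01,-0.04,0,0,0,0, 0.04,0.002,-0.015,0.02,0,0,0, 0.04,0,0,0.03,0,0,0]'>/dev/null; python3 -m creep '[0.04,0,0,0.025,0,0,0, 0.04,0,0,0.01,0,0,0, 0.04,0,0,0,0,0,0]' ; python3 -c "
from h import *
x,y=b2w(-.05,.095);plan(x,y,.0808,4.4)"
```

```text
clock: 32.33
position: [0.5239, 0.0555, 0.2683]
tool_rot: [-0.0, 0.999, 0.038, -0.001]
contact_force: [0.3, -0.5, -1.1]
width: 0.636
grip_force: 24.9
grasp [0.5236 0.0555 0.0883] yaw 4.32 tilt 0.09 t 32.325 w 59.8 gf 24.90435629384592
now-axes delta mm [1.1 1.1 7.5]
turn wz -0.08  after-turn delta mm [1.1 1.1 7.5]
```

Next is the cup at about (0.549,-0.431).

```bash
python3 -m creep '[0.04,0,0,0.005,0,0,0, 0.04,0,0,0.0025,0,0,0, 0.04,0,0,0,0,0,0]' ; python3 -m creep '[0.078,0,0,0,0,0,0, 0.078,0,0,0,0,0,0, 0.078,0,0,0,0,0,0, 0.078,0,0,0,0,0,0]'>/dev/null; python3 -m creep '[0.078,0,0,-0.02,0,0,0, 0.078,0,0,-0.04,0,0,0, 0.078,0,0,-0.04,0,0,0, 0.094,0,0.05,-0.03,0,0,0, 0.094,0,0.05,0,0,0,0]'>/dev/null;  python3 -m creep '[0.094,0.01,0.05,0,0,0,0, 0.094,0.01,0.05,0,0,0,0, 0.094,0,0.05,0,0,0,0, 0.094,0,0.05,0,0,0,0, 0.094,0,0.05,0,0,0,0]'>/dev/null; python3 -m creep '[0.094,0,0.05,0,0,0,0, 0.094,0,0.04,0,0,0,0, 0.094,0,0,0.02,0,0,0, 0.094,0,0,0.02,0,0,0, 0.094,0,0,0,0,0,0]'; python3 -c "
from h import *
look('wrist'); plan(.5492,-.431,.045,4.4); look()"
```

```text
clock: 32.7
position: [0.5242, 0.0555, 0.2617]
tool_rot: [-0.0, 0.999, 0.038, 0.0]
contact_force: [0.0, 0.3, -1.5]
width: 0.633
grip_force: 24.9
clock: 35.08
position: [0.5772, -0.3804, 0.3494]
tool_rot: [-0.001, 0.999, 0.038, -0.001]
contact_force: [-0.6, 0.8, 0.1]
width: 1.002
grip_force: 0.0
tablecup [ 550.5 -430.2] r 31.2 board 
tablecup [ 445.9 -412.8] r 11.4 board 
tablecup [ 409.9 -416.3] r 29.4 board 
tablecup [ 358.4 -291.7] r 31.7 board 
grasp [ 0.5772 -0.3805  0.1708] yaw 4.39 tilt 0.09 t 35.125 w 94.0 gf 0.0
now-axes delta mm [-31.7  48.4 125.8]
turn wz -0.01  after-turn delta mm [-31.8  48.2 125.8]
block (array([534., 383.]), array([88.5, 28.9]), 5.1)
tablecup [ 549.5 -431.8] r 31.3 board 
tablecup [ 420.9 -404.7] r 26.6 board 
tablecup [ 356.4 -294.6] r 31.4 board 
boardcup [622.4  62.8] r 31.2 board [47.9 95.8]
boardcup [525.1  54.1] r 30.9 board [-49.8  94.6]
```

```bash
python3 -m creep '[0.094,-0.0315,0.048,0.02,0,0,0, 0.094,0,0,0.045,0,0,0, 0.094,0,0,0.042,0,0,0, 0.094,0,0,0.018,0,0,0, 0.094,0,0,0,0,0,0]'; python3 -c "
from h import *
plan(.5495,-.431,.045,4.4)"
```

```text
clock: 35.8
position: [0.5497, -0.4317, 0.2265]
tool_rot: [-0.0, 0.999, 0.038, -0.0]
contact_force: [-0.3, -0.4, -0.1]
width: 0.996
grip_force: 0.0
grasp [ 0.5496 -0.4316  0.0465] yaw 4.35 tilt 0.04 t 35.8 w 93.6 gf 0.0
now-axes delta mm [-0.1 -0.6  1.5]
turn wz -0.05  after-turn delta mm [-0.1 -0.6  1.5]
```

```bash
python3 -m creep '[0.04,0,0,0,0,0,0, 0.04,0,0,0,0,0,0, 0.04,0,0,0,0,0,0, 0.04,0,0,0,0,0,0, 0.04,0,0,0,0,0,0]' 25; python3 -m creep '[0.04,0,0,-0.02,0,0,0, 0.04,0,0,-0.04,0,0,0, 0.04,0,0,-0.04,0,0,0, 0.04,0,0,-0.03,0,0,0, 0.04,0,0,0,0,0,0]'; python3 -c "
from h import *
x,y=b2w(.05,0);plan(x,y,.0825,4.4)"
```

```text
clock: 36.42
position: [0.5496, -0.4319, 0.227]
tool_rot: [0.0, 0.999, 0.038, 0.0]
contact_force: [-0.7, 1.0, 6.6]
width: 0.651
grip_force: 25.0
clock: 37.05
position: [0.5497, -0.4322, 0.3602]
tool_rot: [0.002, 0.999, 0.038, 0.002]
contact_force: [-0.6, 0.1, -2.3]
width: 0.654
grip_force: 25.0
grasp [ 0.5503 -0.4327  0.1802] yaw 4.31 tilt 0.27 t 37.05 w 61.5 gf 24.99981925066095
now-axes delta mm [ 111.  -393.2   96.9]
turn wz -0.09  after-turn delta mm [ 112.  -392.7   97.7]
```

```bash
python3 -m creep '[0.04,0.012,-0.03,0,0,0,0, 0.04,0.012,-0.045,0,0,0,0, 0.04,0.012,-0.045,0,0,0,0, 0.04,0.012,-0.045,0,0,0,0, 0.04,0.012,-0.045,0,0,0,0]'>/dev/null; python3 -m creep '[0.04,0.012,-0.045,0,0,0,0, 0.04,0.012,-0.045,0,0,0,0, 0.04,0.012,-0.045,0,0,0,0, 0.04,0.014,-0.045,0.02,0,0,0, 0.04,0,0,0.03,0,0,0]'>/dev/null; python3 -m creep '[0.04,0,0,0.025,0,0,0, 0.04,0,0,0.01,0,0,0, 0.04,0,0,0,0,0,0]' ; python3 - <<'E'
from h import *
x,y=b2w(.05,0);plan(x,y,.0825,4.4)
p,d=cams.capture("side"); cv2.imwrite("pics/s3.png",p[100:300,220:420,::-1].repeat(3,0).repeat(3,1))
E
```

```text
clock: 38.67
position: [0.6296, -0.0349, 0.2712]
tool_rot: [-0.0, 0.999, 0.038, -0.001]
contact_force: [-0.0, -0.4, -0.1]
width: 0.655
grip_force: 25.0
grasp [ 0.6294 -0.0349  0.0912] yaw 4.31 tilt 0.06 t 38.675 w 61.5 gf 24.999824740807526
now-axes delta mm [ 2.6 -2.1  8.7]
turn wz -0.09  after-turn delta mm [ 2.6 -2.1  8.7]
```

View pics/s3.png

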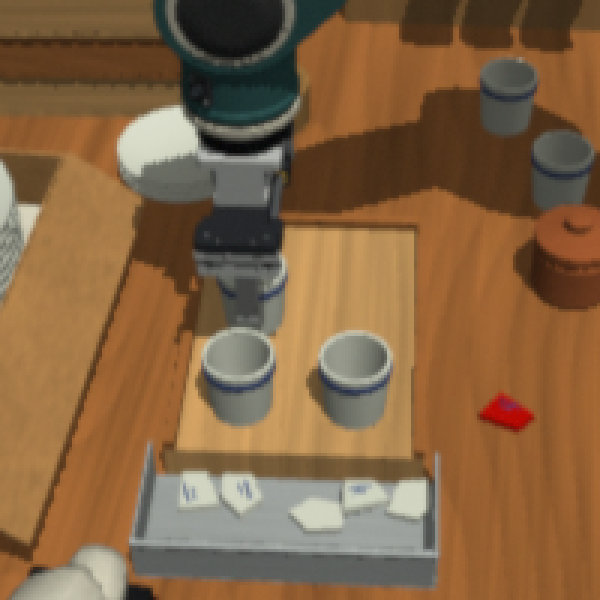

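The held cup is upright at crop (250,290) and two cups are standing at (240,375) and (355,378). I'll lower in small steps and watch the force.

```bash
python3 -m creep '[0.04,0,0,0.002,0,0,0, 0.04,0,0,0,0,0,0]'|grep -E "pos|force";python3 -m creep '[0.04,0,0,0.003,0,0,0, 0.04,0,0,0,0,0,0]'|grep -E "pos|force"
```

```text
position: [0.6298, -0.0349, 0.27]
contact_force: [-0.3, -0.4, -1.9]
grip_force: 25.0
position: [0.6297, -0.0348, 0.2663]
contact_force: [-0.1, -0.2, -1.5]
grip_force: 25.0
```

Not touching yet, so down another 3 mm, then release.

```bash
python3 -m creep '[0.04,0,0,0.003,0,0,0, 0.04,0,0,0,0,0,0]'|grep -E "pos|force"; python3 -m creep '[0.078,0,0,0,0,0,0, 0.078,0,0,0,0,0,0, 0.078,0,0,0,0,0,0, 0.078,0,0,0,0,0,0]'>/dev/null; python3 -m creep '[0.078,0,0,-0.02,0,0,0, 0.078,0,0,-0.04,0,0,0, 0.078,0,0,-0.04,0,0,0, 0.094,-0.03,0.045,-0.02,0,0,0, 0.094,-0.04,0.045,0,0,0,0]'>/dev/null;  python3 -m creep '[0.094,-0.04,0.045,0,0,0,0, 0.094,-0.04,0.045,0,0,0,0, 0.094,-0.04,0.045,0,0,0,0, 0.094,-0.02,0.045,0,0,0,0, 0.094,0,0.04,0.02,0,0,0]'>/dev/null; python3 -m creep '[0.094,0,0.02,0.02,0,0,0, 0.094,0,0,0,0,0,0, 0.094,0,0,0,0,0,0]'; python3 -c "
from h import *
look('wrist'); plan(.4175,-.4175,.046,4.4); look()"
```

```text
position: [0.6297, -0.0347, 0.2632]
contact_force: [0.4, 0.0, -2.0]
grip_force: 25.0
clock: 41.6
position: [0.4456, -0.3789, 0.3448]
tool_rot: [0.0, 0.999, 0.038, 0.001]
contact_force: [0.1, -1.2, -0.5]
width: 0.997
grip_force: 0.0
tablecup [ 417.2 -415.2] r 31.2 board 
tablecup [ 354.7 -297.9] r 30.2 board 
tablecup [ 349.5 -200.3] r 5.1 board 
grasp [ 0.4458 -0.3789  0.1649] yaw 4.38 tilt 0.08 t 41.65 w 94.2 gf 0.0
now-axes delta mm [-31.4  36.3 118.9]
turn wz -0.02  after-turn delta mm [-31.2  36.3 118.9]
block (array([534.9, 383.3]), array([88. , 29.3]), 4.9)
tablecup [ 416.5 -417.7] r 31.8 board 
tablecup [ 357.1 -294.6] r 31.5 board 
boardcup [623.1  62.6] r 31.3 board [48.5 95.5]
boardcup [628.  -36.2] r 31.6 board [45.9 -3.4]
boardcup [524.8  53.9] r 31.0 board [-50.1  94.5]
```

```bash
python3 -m creep '[0.094,-0.031,0.037,0.02,0,0,0, 0.094,0,0,0.045,0,0,0, 0.094,0,0,0.042,0,0,0, 0.094,0,0,0.012,0,0,0, 0.094,0,0,0,0,0,0]'|grep pos; python3 -m creep '[0.04,0,0,0,0,0,0, 0.04,0,0,0,0,0,0, 0.04,0,0,0,0,0,0, 0.04,0,0,0,0,0,0, 0.04,0,0,0,0,0,0]' 25; python3 -m creep '[0.04,0,0,-0.02,0,0,0, 0.04,0,0,-0.04,0,0,0, 0.04,0,0,-0.04,0,0,0, 0.04,0,0,-0.03,0,0,0, 0.04,0,0,0,0,0,0]'; python3 -c "
from h import *
x,y=b2w(-.05,0);plan(x,y,.0825,4.4)"
```

```text
position: [0.4175, -0.4187, 0.2252]
clock: 42.95
position: [0.4171, -0.4189, 0.2248]
tool_rot: [0.0, 0.999, 0.038, 0.0]
contact_force: [-1.5, 1.6, 6.5]
width: 0.639
grip_force: 25.0
clock: 43.58
position: [0.4173, -0.4191, 0.3577]
tool_rot: [0.002, 0.999, 0.038, 0.002]
contact_force: [-0.2, -0.3, -2.7]
width: 0.637
grip_force: 25.0
grasp [ 0.4178 -0.4197  0.1777] yaw 4.31 tilt 0.26 t 43.575 w 59.9 gf 24.999611222738167
now-axes delta mm [ 142.2 -370.1   94.4]
turn wz -0.09  after-turn delta mm [ 143.1 -369.6   95.2]
```

```bash
python3 -m creep '[0.04,0.016,-0.03,0,0,0,0, 0.04,0.016,-0.042,0,0,0,0, 0.04,0.016,-0.042,0,0,0,0, 0.04,0.016,-0.042,0,0,0,0, 0.04,0.016,-0.042,0,0,0,0]'>/dev/null; python3 -m creep '[0.04,0.016,-0.042,0,0,0,0, 0.04,0.016,-0.042,0,0,0,0, 0.04,0.016,-0.042,0,0,0,0, 0.04,0.015,-0.046,0.02,0,0,0, 0.04,0,0,0.03,0,0,0]'>/dev/null; python3 -m creep '[0.04,0,0,0.025,0,0,0, 0.04,0,0,0.01,0,0,0, 0.04,0,0,0.003,0,0,0, 0.04,0,0,0,0,0,0]' ; python3 -c "
from h import *
x,y=b2w(-.05,0);plan(x,y,.0813,4.4)"
```

```text
clock: 45.32
position: [0.5319, -0.0392, 0.267]
tool_rot: [0.0, 0.999, 0.038, 0.0]
contact_force: [-0.1, -0.2, -2.1]
width: 0.641
grip_force: 25.0
grasp [ 0.5321 -0.0392  0.087 ] yaw 4.31 tilt 0.03 t 45.325 w 60.3 gf 24.999707137903897
now-axes delta mm [0.  1.  5.7]
turn wz -0.09  after-turn delta mm [0.  1.  5.7]
```

Place it, then go to the last cup at (0.357,-0.295).

```bash
python3 -m creep '[0.04,0,0,0.004,0,0,0, 0.04,0,0,0.0015,0,0,0, 0.04,0,0,0,0,0,0]' |grep -E "pos|force"; python3 -m creep '[0.078,0,0,0,0,0,0, 0.078,0,0,0,0,0,0, 0.078,0,0,0,0,0,0, 0.078,0,0,0,0,0,0]'>/dev/null; python3 -m creep '[0.078,0,0,-0.02,0,0,0, 0.078,0,0,-0.04,0,0,0, 0.078,0,0,-0.04,0,0,0, 0.094,-0.02,0.045,-0.02,0,0,0, 0.094,-0.02,0.045,0,0,0,0]'>/dev/null;  python3 -m creep '[0.094,-0.02,0.045,0,0,0,0, 0.094,-0.02,0.045,0,0,0,0, 0.094,-0.02,0.045,0,0,0,0, 0.094,-0.02,0.03,0,0,0,0, 0.094,-0.01,0,0.02,0,0,0]'>/dev/null; python3 -m creep '[0.094,-0.01,0,0,0,0,0, 0.094,0,0,0,0,0,0, 0.094,0,0,0,0,0,0]'; python3 -c "
from h import *
look('wrist'); plan(.357,-.2945,.046,4.4); look()"
```

```text
position: [0.5318, -0.0392, 0.261]
contact_force: [-0.3, -0.3, -1.4]
grip_force: 25.0
clock: 47.82
position: [0.4119, -0.3037, 0.3617]
tool_rot: [0.0, 0.999, 0.038, 0.0]
contact_force: [0.7, 0.0, 0.2]
width: 1.002
grip_force: 0.0
tablecup [ 357.3 -291.2] r 31.1 board 
boardcup [527.8 -55.7] r 25.3 board [-55.5 -15.1]
grasp [ 0.4121 -0.3038  0.1816] yaw 4.37 tilt 0.06 t 47.875 w 93.8 gf 0.0
now-axes delta mm [-54.4 -13.5 135.5]
turn wz -0.03  after-turn delta mm [-54.2 -13.5 135.6]
block (array([533.8, 382.4]), array([88.2, 29. ]), 5.2)
tablecup [ 356.3 -294.7] r 31.4 board 
boardcup [622.9  62.7] r 31.2 board [48.4 95.7]
boardcup [628.3 -36. ] r 31.2 board [46.2 -3.2]
boardcup [525.1  54. ] r 31.2 board [-49.8  94.5]
boardcup [530.3 -40.2] r 31.0 board [-51.9   0.2]
```

```bash
python3 -m creep '[0.094,-0.04,-0.013,0.03,0,0,0, 0.094,-0.0145,0,0.03,0,0,0, 0.094,0,0,0.04,0,0,0, 0.094,0,0,0.03,0,0,0, 0.094,0,0,0.006,0,0,0]'>/dev/null;  python3 -m creep '[0.094,0,0,0,0,0,0, 0.094,0,0,0,0,0,0]'|grep pos; python3 -m creep '[0.04,0,0,0,0,0,0, 0.04,0,0,0,0,0,0, 0.04,0,0,0,0,0,0, 0.04,0,0,0,0,0,0, 0.04,0,0,0,0,0,0]' 25; python3 -m creep '[0.04,0,0,-0.02,0,0,0, 0.04,0,0,-0.04,0,0,0, 0.04,0,0,-0.04,0,0,0, 0.04,0,0,-0.03,0,0,0, 0.04,0,0,0,0,0,0]'; python3 -c "
from h import *
x,y=b2w(0,-.09);plan(x,y,.0825,4.4)"
```

```text
position: [0.3564, -0.2954, 0.2261]
clock: 49.42
position: [0.3561, -0.295, 0.225]
tool_rot: [-0.0, 0.999, 0.038, 0.0]
contact_force: [1.1, 1.1, 4.1]
width: 0.641
grip_force: 25.0
clock: 50.05
position: [0.3563, -0.2954, 0.3566]
tool_rot: [0.001, 0.999, 0.038, 0.001]
contact_force: [0.1, 0.0, -1.9]
width: 0.642
grip_force: 25.0
grasp [ 0.3567 -0.2958  0.1766] yaw 4.31 tilt 0.19 t 50.05 w 60.4 gf 24.99977619125275
now-axes delta mm [ 244.  -152.    94.3]
turn wz -0.09  after-turn delta mm [ 244.5 -151.3   94.1]
```

```bash
python3 -m creep '[0.04,0.03,-0.02,0,0,0,0, 0.04,0.04,-0.025,0,0,0,0, 0.04,0.04,-0.025,0,0,0,0, 0.04,0.04,-0.025,0,0,0,0, 0.04,0.04,-0.025,0,0,0,0]'>/dev/null; python3 -m creep '[0.04,0.04,-0.025,0,0,0,0, 0.04,0.014,-0.006,0,0,0,0, 0.04,0,0,0.03,0,0,0, 0.04,0,0,0.03,0,0,0, 0.04,0,0,0.02,0,0,0]'>/dev/null; python3 -m creep '[0.04,0,0,0.006,0,0,0, 0.04,0,0,0,0,0,0, 0.04,0,0,0,0,0,0]' ; python3 -c "
from h import *
x,y=b2w(0,-.09);plan(x,y,.0815,4.4)"
```

```text
clock: 51.68
position: [0.5883, -0.1263, 0.2699]
tool_rot: [0.0, 0.999, 0.038, 0.001]
contact_force: [-0.5, 0.5, -1.0]
width: 0.646
grip_force: 25.0
grasp [ 0.5885 -0.1263  0.0899] yaw 4.31 tilt 0.08 t 51.675 w 60.7 gf 24.99963022826705
now-axes delta mm [ 0.4 -0.2  8.4]
turn wz -0.09  after-turn delta mm [ 0.4 -0.2  8.4]
```

```bash
python3 -m creep '[0.04,0,0,0.005,0,0,0, 0.04,0,0,0,0,0,0]' |grep -E "pos|force"; python3 -m creep '[0.04,0,0,0.003,0,0,0, 0.04,0,0,0,0,0,0]' |grep -E "pos|force";  python3 -m creep '[0.078,0,0,0,0,0,0, 0.078,0,0,0,0,0,0, 0.078,0,0,0,0,0,0, 0.078,0,0,0,0,0,0]'>/dev/null; python3 -m creep '[0.078,0,0,-0.02,0,0,0, 0.078,0,0,-0.04,0,0,0, 0.078,0,0,-0.04,0,0,0, 0.06,0,0,-0.03,0,0,0, 0,-0.03,-0.04,-0.02,0,0,0]'>/dev/null;  python3 -m creep '[0,-0.03,-0.045,0,0,0,0, 0,-0.03,-0.045,0,0,0,0, 0,-0.03,-0.045,0,0,0,0, 0,-0.03,-0.045,0,0,0,0, 0,0,-0.045,0,0,0,0]'>/dev/null; python3 -m creep '[0,0,-0.045,0,0,0,0, 0,0,-0.045,0,0,0,0, 0,0,-0.045,0,0,0,0, 0,0,-0.02,0,0,0,0, 0,0,0,0,0,0,0]'; python3 -c "
from h import *
look(save='pics/t2.png'); plan(.3995,.329,.125,4.4)"
```

```text
position: [0.5879, -0.1262, 0.2638]
contact_force: [-0.4, -0.9, -1.8]
grip_force: 25.0
position: [0.5881, -0.1262, 0.2611]
contact_force: [-0.0, -0.1, 1.3]
grip_force: 25.0
clock: 54.55
position: [0.4063, 0.2825, 0.412]
tool_rot: [-0.0, 0.999, 0.039, 0.0]
contact_force: [-1.2, -0.2, -1.2]
width: 0.003
grip_force: 0.0
block (array([533.7, 383.1]), array([88.1, 29.6]), 5.7)
boardcup [622.6  62.4] r 31.2 board [48.1 95.4]
boardcup [628.1 -36.1] r 31.6 board [45.9 -3.2]
boardcup [ 588.  -127.1] r 31.2 board [ -0.9 -90.9]
boardcup [525.1  54. ] r 31.0 board [-49.8  94.5]
boardcup [530.5 -40.3] r 30.9 board [-51.7   0. ]
grasp [0.4067 0.2814 0.2318] yaw 4.37 tilt 0.04 t 54.6 w 0.4 gf 0.0
now-axes delta mm [ -3.7 -48.  106.8]
turn wz -0.03  after-turn delta mm [ -3.6 -48.  106.8]
```

View pics/t2.png

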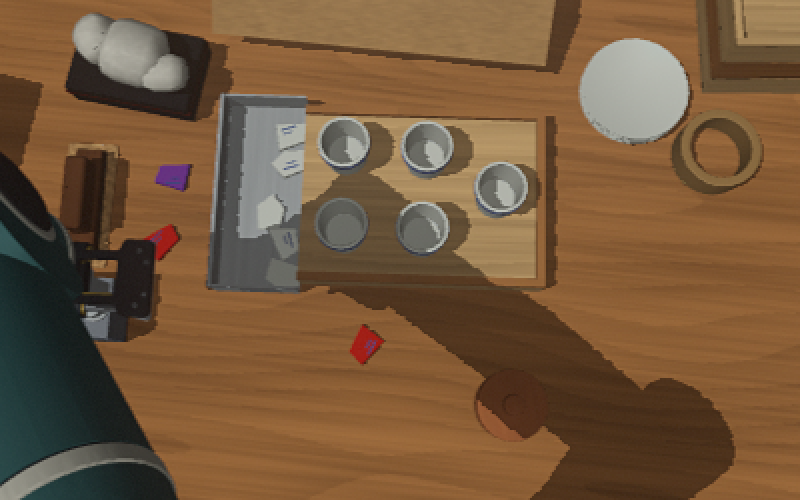

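All five cups stand on the board and the shards are in the pan. The block is on its mat. Now the counter.

```bash
python3 -m creep '[0,-0.0035,-0.045,0.02,0,0,0, 0,0,-0.003,0.04,0,0,0, 0,0,0,0.03,0,0,0, 0,0,0,0.015,0,0,0, 0,0,0,0,0,0,0]'>/dev/null;  python3 -m creep '[0,0,0,0,0,0,0, 0,0,0,0,0,0,0]'; python3 -c "
from h import *
plan(.3995,.329,.120,4.4)"
```

```text
clock: 55.48
position: [0.4, 0.329, 0.307]
tool_rot: [-0.0, 0.999, 0.038, 0.001]
contact_force: [0.4, 0.5, -0.6]
width: 0.003
grip_force: 0.0
grasp [0.4002 0.3291 0.127 ] yaw 4.3 tilt 0.09 t 55.475 w 0.3 gf 0.0
now-axes delta mm [-0.7  0.1  7. ]
turn wz -0.1  after-turn delta mm [-0.7  0.   7. ]
```

```bash
python3 -m creep '[0,0,0,0.006,0,0,0, 0,0,0,0.005,0,0,0, 0,0,0,0.005,0,0,0, 0,0,0,0.005,0,0,0, 0,0,0,0.004,0,0,0]'|grep -E "pos|contact"; python3 -m creep '[0,0,0,0,0,0,0, 0,0,0,0.001,0,0,0, 0,0,0,0,0,0,0]'|grep -E "pos|contact"
```

```text
position: [0.3999, 0.3291, 0.2815]
contact_force: [-11.7, -14.6, 63.5]
position: [0.3997, 0.3292, 0.2818]
contact_force: [-11.0, -13.3, 48.0]
```

```bash
python3 -m creep '[0,0,0,-0.006,0,0,0, 0,0,0,-0.007,0,0,0, 0,0,0,-0.007,0,0,0, 0,0,0,0,0,0,0, 0,0,0,0,0,0,0]'|grep -E "pos|contact"; python3 -m creep '[0,0,0,0.006,0,0,0, 0,0,0,0.005,0,0,0, 0,0,0,0.005,0,0,0, 0,0,0,0.0033,0,0,0, 0,0,0,0,0,0,0]'|grep -E "pos|contact"; python3 - <<'E'
from h import *
p,d=cams.capture("side"); cv2.imwrite("pics/s4.png",cv2.resize(p[290:390,330:430,::-1],None,fx=5,fy=5,interpolation=cv2.INTER_CUBIC))
E
```

```text
position: [0.3997, 0.3288, 0.2998]
contact_force: [0.7, 0.1, 0.5]
position: [0.3997, 0.3292, 0.282]
contact_force: [-7.4, -9.4, 37.1]
```

View pics/s4.png

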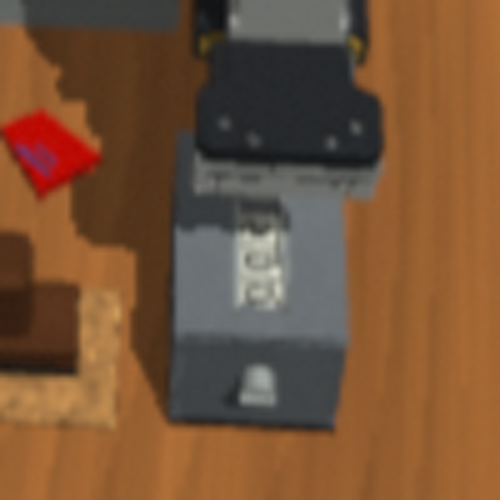

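The units digit is shadowed at (262,222). Both strokes reached the stop, so three more with a little less overtravel, then I'll read it.

```bash
python3 -m creep '[0,0,0,-0.006,0,0,0, 0,0,0,-0.007,0,0,0, 0,0,0,-0.0063,0,0,0, 0,0,0,0,0,0,0, 0,0,0,0,0,0,0]'|grep -E "pos|contact"; python3 -m creep '[0,0,0,0.006,0,0,0, 0,0,0,0.005,0,0,0, 0,0,0,0.005,0,0,0, 0,0,0,0.0031,0,0,0, 0,0,0,0,0,0,0]'|grep -E "pos|contact"; python3 -m creep '[0,0,0,-0.006,0,0,0, 0,0,0,-0.007,0,0,0, 0,0,0,-0.0061,0,0,0, 0,0,0,0,0,0,0, 0,0,0,0,0,0,0]'|grep -E "pos|contact"; python3 -m creep '[0,0,0,0.006,0,0,0, 0,0,0,0.005,0,0,0, 0,0,0,0.005,0,0,0, 0,0,0,0.0031,0,0,0, 0,0,0,0,0,0,0]'|grep -E "pos|contact"; python3 -m creep '[0,0,0,-0.006,0,0,0, 0,0,0,-0.007,0,0,0, 0,0,0,-0.0061,0,0,0, 0,0,0,0,0,0,0, 0,0,0,0,0,0,0]'|grep -E "pos|contact"; python3 -m creep '[0,0,0,0.006,0,0,0, 0,0,0,0.005,0,0,0, 0,0,0,0.005,0,0,0, 0,0,0,0.0031,0,0,0, 0,0,0,0,0,0,0]'|grep -E "pos|contact"; python3 -m creep '[0,0,0,-0.01,0,0,0, 0,0,0,-0.04,0,0,0, 0,0,0,-0.05,0,0,0, 0,0,0.045,0,0,0,0, 0,0,0.045,0,0,0,0]'|grep -E "pos|contact";  python3 -m creep '[0,0.01,0.045,0,0,0,0, 0,0.02,0.04,0,0,0,0, 0,0,0,0,0,0,0, 0,0,0,0,0,0,0]'|grep -E "pos|contact"; python3 - <<'E'
from h import *
q=[]
for n,(r0,c0) in dict(side=(300,355),top=(235,128)).items():
    p,d=cams.capture(n); q.append(cv2.resize(p[r0:r0+45,c0:c0+60,::-1],(400,300),interpolation=cv2.INTER_CUBIC))
cv2.imwrite("pics/s5.png",np.hstack(q)); look()
E
```

```text
position: [0.3997, 0.3288, 0.2998]
contact_force: [0.0, -0.2, -0.2]
position: [0.3997, 0.3292, 0.2821]
contact_force: [-7.0, -7.5, 35.0]
position: [0.3997, 0.3288, 0.2998]
contact_force: [1.0, -0.3, 0.5]
position: [0.3997, 0.3292, 0.2821]
contact_force: [-7.9, -8.4, 35.1]
position: [0.3996, 0.3288, 0.2998]
contact_force: [-0.3, -0.7, -0.0]
position: [0.3997, 0.3292, 0.2821]
contact_force: [-8.3, -8.4, 34.7]
position: [0.4063, 0.2381, 0.381]
contact_force: [0.4, -0.5, -0.7]
position: [0.4425, 0.1571, 0.3807]
contact_force: [-0.1, 0.7, 0.4]
boardcup [622.7  63. ] r 31.6 board [48.2 96. ]
boardcup [627.9 -36.1] r 31.2 board [45.8 -3.2]
boardcup [ 588.5 -127. ] r 31.3 board [ -0.5 -90.8]
boardcup [525.5  54.3] r 31.3 board [-49.4  94.8]
boardcup [530.1 -40.2] r 30.9 board [-52.1   0.2]
```

View pics/s5.png

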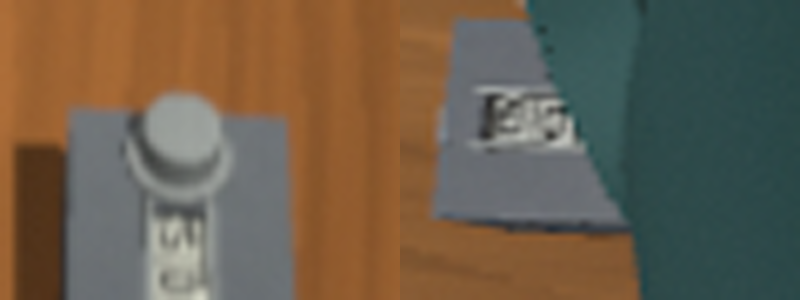

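The side view shows the units digit at (180,235), and it reads like a sideways 5. A closer wrist view will confirm it.

```bash
python3 -m creep '[0.094,-0.02,-0.045,0,0,0,0, 0.094,-0.015,-0.045,0,0,0,0, 0.094,0,-0.045,0,0,0,0, 0.094,0,-0.045,0,0,0,0, 0.094,0,-0.02,0,0,0,0]'|grep -E "pos|contact";  python3 -m creep '[0.094,0,0,0,0,0,0, 0.094,0,0,0,0,0,0, 0.094,0,0,0,0,0,0]'|grep -E "pos|contact"; python3 - <<'E'
from h import *
p,d=cams.capture("wrist"); W=cloud("wrist",d)
m=(abs(W[...,0]-.3976)<.045)&(abs(W[...,1]-.359)<.055)&(W[...,2]>.065)&(W[...,2]<.11); v,u=np.where(m); print(v.min(),v.max(),u.min(),u.max())
c=p[v.min():v.max(),u.min():u.max(),::-1]; k=min(780/c.shape[1],580/c.shape[0]); cv2.imwrite("pics/w2.png",cv2.resize(c,None,fx=k,fy=k,interpolation=cv2.INTER_CUBIC))
E
```

```text
position: [0.3914, 0.3563, 0.3809]
contact_force: [-0.1, -0.4, -1.4]
position: [0.3931, 0.3527, 0.381]
contact_force: [0.2, 0.4, -0.7]
153 224 256 355
```

View pics/w2.png

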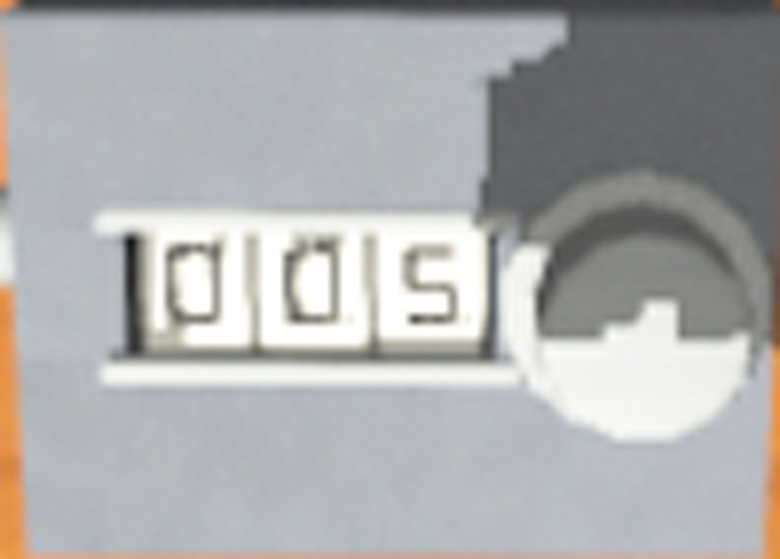

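The counter reads 005 (units digit at (430,285)).

```bash
python3 - <<'E'
from h import *
from bench import ticket
look(); look("wrist")
s=monitor.state(); print(s["clock"],s["contact_force"])
print(ticket.job_done())
E
```

```text
block (array([534.6, 382.7]), array([87.3, 27.8]), 4.7)
boardcup [623.   62.6] r 31.5 board [48.5 95.6]
boardcup [628.6 -35.7] r 31.7 board [46.5 -2.9]
boardcup [ 588.1 -127.1] r 31.3 board [ -0.9 -90.9]
boardcup [524.9  54. ] r 31.2 board [-50.   94.5]
boardcup [530.8 -40.4] r 31.0 board [-51.3  -0.1]
block (array([527.5, 386.3]), array([72.3, 28.2]), 4.8)
63.95 [ 0.59938038 -0.82953972  0.00186375]
the job is handed in; nothing more can be done
None
```

The job is handed in, with no verdict returned: all 5 shards are in the pan, the block is back on its mat, all 5 cups stand upright on the board, and the counter reads 005; the first counter stroke pressed to about 63 N at the plunger's stop (the next four about 35 N).

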